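# Fit a fresh tip on the large pipette and hang it up ready for use

## Robot

A 7-joint arm with a two-finger parallel gripper is mounted at the origin on the work surface. World frame = base frame: x ahead of the robot, y to its left, z up, the work surface at z = 0. Lengths are in m, angles in rad, forces in N, time in s.
With the tool pointing down it reaches from about 0.425 to 0.925 m from the base axis. Payload 6.8 kg.
Tool frame: the origin (TCP) lies on the centre line of the jaws, within the pads' length; the fingertips stand 25 mm ahead of it and the grasp point (between the pads) lies 6 mm ahead of it; z points along the fingers, y is the direction in which the jaws open and shut (so a half turn about z gives the same grasp; the last joint's range is limited). The gripper opens to 85 mm and grips with 20 to 120 N. Pads are 22 mm wide; open, the fingers measure 114 mm over their backs; the gripper's body (76 mm by 85 mm) begins 54 mm behind the grasp point. The pads swing forward as they close: fully open they stand 13 mm farther back than shut.
Start: joints at [-0.108, 0.477, 0.022, 1.555, -0.011, 1.109, -0.083], TCP at [0.675, 0, 0.256] pointing down, gripper open.
Joint ranges: [-2.96, 2.96], [-0.34, 2.1], [-1.41, 1.46], [0.24, 2.44], [-1.37, 4.51], [0.17, 1.92], [-2.96, 2.96]. Speed limits (rad/s): [2.39, 2.39, 3.14, 3.14, 3.14, 3.14, 3.14].

## Interface

Orientations are given as a unit quaternion [w, x, y, z].
In Python, from station import status, cams, order, models gives the robot as it stands.
- The arm moves only by the tool move_arm, never from a script. Its argument "steps" is one flat list of numbers, 7 for each row, row after row: the gripper's target within -1 to 1 (fully open at 1, half-way at 0, shut at -1), then the shift along the world's x, y, z in cm, then the turn, a rotation vector about the world's x, y, z in degrees. A call has 1 to 8 rows; each row shifts and turns the commanded pose from where the row before left it; what a row does not reach is not made up. A row lasts 1/10 s, in which the tool goes at most 50 mm and 8.59 degrees, less where a joint would pass 70% of its speed; a pose out of reach is approached as far as the arm can. A call with a gripper value outside its range is refused whole. The fingers move at their own pace and stop on an object; "newtons" is the grip in N (left out, the last holds). Time passes only in rows, so rows that do not move let the fingers close. It gives the time, the measured TCP pose, the force and the opening at its end, in the units of the state.
- status.get_obs(): the state, without advancing time (a new reading comes with each control period).
- cams.read_camera(name): name is "scene" or "side" or "wrist"; returns a dict with "pixels" (480x640x3 uint8, red, green, blue), "mtx" (3x3 intrinsics, pixels), "dist_coeffs" ([k1, k2, p1, p2, k3] as OpenCV has them; the pictures are not rectified), "T" (4x4, takes a point from camera to world coordinates); the wrist camera has in their place "T_tool_cam" (4x4, takes a point from camera to tool coordinates, whose origin is the TCP and whose axes are the flange's). Camera axes: x right, y down, z forward; pixel columns grow to the right and rows downward; lengths in m; the calibration is good to about 2 mm. A picture is of the moment at which its call begins: read the wrist's pose just before it. There is no depth.
- order.hand_in(): hands the job in, once; it reports no verdict.
Trained networks look in the newest picture that a camera, given by its name, has taken for a name from the list of things; names that differ only in an ending like _2 or _b are one class to them, and where a whole thing is asked for, a point or a joint stands for the part that bears it (a point fixed in the world has none). Each returns a list of dicts, best first, with "score" (0 to 1); they miss things now and then, are a little off and sometimes report something else, mostly with a low value. They report only what shows in the picture. A call takes as long as a camera call. They do not tell look-alikes from the thing itself.
- models.silhouettes(camera, query): "region" (480x640 bool, what is visible of it) and "box" ([centre column, centre row, width, height] in pixels, round what is visible of it).
- models.place_of(camera, query): "position" ([row, column] in pixels: a listed point, or the origin of a listed thing).
The state is a dict: "t": time; "q": joint angles; "joint_vel": joint speeds; "joint_torque": joint torques, N m; "eef_pos": TCP position; "tool_rot": TCP orientation; "contact_force": force on the tool from outside, world axes, zero at the start; "torque": the same for the moment, N m; "gripper_width": opening from 0.0 (shut) to 1.0 (fully open).
Only numpy, scipy, OpenCV 4.12 (cv2) and the standard library are available. Lean on these libraries where they do the work, as an engineer would, in place of code of your own. Each camera call takes 0.05 s, during which the arm holds its last target.

## Task

Take the large pipette out of the stand, tap its tapered nose straight down into one of the two large tips in the tip rack until the tip's rim is hard up against the pipette's sleeve, lift the tip out of the rack on the nose and hang the pipette, tip on, back in the place it came from. Do not touch the tips with the fingers, leave the other tip in the rack, and do not disturb the other pipettes or the things on the bench.

Things in the scene. Friction and masses are not known exactly. Their poses are not given: they have to be found in the camera images.
- pip_large: The large white pipette, upright, 203 mm long, about 160 g, hanging in the stand with two slimmer ones. Origin: lower end of its nose, z up its axis. Heights above the origin: tapered nose to 27 mm, grey sleeve 23 mm wide to 60, barrel 26 mm wide to 110, round hang-up flange 44 mm wide to 118, flat-sided handle 34 mm (x) by 30 mm (y) to 185, plunger button 26 mm wide to 203.
- handle_mid (a point): On the large pipette's axis, 155 mm above the nose end, mid-height of the handle: a good height to grip. The handle's faces look along the pipette's own x and y.
- sleeve_end (a point): On the large pipette's axis, 27 mm above the nose end: the sleeve's flat lower end, where a fully fitted tip's rim stops. Below it the nose is 14.5 mm wide, narrowing to 13 mm, with a round end.
- tip_a: A large off-white pipette tip, 96 mm long, 20 g, hanging upright by its collar in the rack. Origin: its lower end, 6 mm above the bench; z up. Collar 24 mm wide from 82 to 96 mm, below it 18 mm wide narrowing to 5 mm. The collar rests on the deck, so push straight down. Fully home, the pipette's nose end is 69 mm above this origin and friction alone holds the tip.
- tip_a_rim (a point): Centre of tip_a's rim, 96 mm above its lower end, 102 mm above the bench at the start. The bore is about 15 mm wide here, tapers 2.5 degrees a side and is 28 mm deep. The nose goes in freely until the rim is about 4 mm from the sleeve, then needs a growing push, about 10 N at the last millimetre, and stops when the rim meets the sleeve. A push of 12 to 20 N is right.
- tip_b: The second large tip, same shape and size as tip_a, in another hole of the same rack. Either of the two may be taken.
- tip_b_rim (a point): Centre of tip_b's rim, 96 mm above its lower end; as tip_a_rim.
- rack: Grey tip rack, fixed, 92 mm in its x by 160 mm in its y, walls 91 mm high, deck top 88 mm above the bench with 2 x 4 square holes 36 mm apart, six of them empty. Origin: centre of its underside on the bench.
- stand: Pipette stand, fixed. Base 160 x 270 x 12 mm, two round columns 36 mm behind the origin and 122 mm to each side, pale comb shelf 105 (x) x 270 x 12 mm from 55 mm in front of the origin to 50 mm behind, its top 210 mm above the bench. Origin: centre of the underside; the front faces its own -x. A lip 6 mm thick along the front edge stands 4 mm above the shelf. Only pipettes stand higher.
- place1 (a point): Centre of the middle place, at shelf-top height: where a hanging pipette's axis and the underside of its flange are (nose end 100 mm above the bench). Each place is a U-shaped slot 32 mm wide, open to the stand's front: lift a pipette 8 mm or more over the lip, then draw it out forward 60 mm or more; put it back the opposite way.
- place0 (a point): Centre of the place at the stand's +y end, 75 mm from the middle one, as place1. Each place starts with one pipette in it.
- place2 (a point): Centre of the place at the stand's -y end, 75 mm from the middle one, as place1.
- pip_slim_a: A slim pipette, handle 24 x 22 mm, barrel 17 mm, thin nose 5 mm wide; origin, flange and length as the large one. Leave it hanging.
- pip_slim_b: A second slim pipette like pip_slim_a. Leave it hanging.
- bottle: Brown glass bottle with black cap, 66 mm wide, 165 mm high, standing between stand and rack, farther from the robot than the white bottle. Origin: centre of its underside. Leave it alone.
- white_bottle: White plastic bottle with blue cap, 60 mm wide, 160 mm high, standing between the brown bottle and the robot's base. Origin: centre of its underside. Leave it alone.
- beaker: Small beaker, 64 mm wide, 75 mm high, beyond the rack. Origin: centre of its underside. Leave it alone.
- tube: Capped sample tube standing on the robot's side of the rack, 35 mm wide at its blue cap, 111 mm high. Origin: centre of its underside. Leave it alone.
- marker: Marker pen lying on the bench in front of the stand, 130 mm long along its x, 15 mm thick. Origin: under its middle. Leave it alone.
Not all that is in view belongs to the job. What is shaped like the pip_large but yellow is not meant.

How it is judged:
By the outcome, as a careful person would: the job done as asked, in the order asked, and still so for the second after the job is handed in, with the robot touching nothing.
It also fails if it takes over 61 s, if anything falls off the work surface, if the arm or the gripper's body presses on something with over 40 N, if the wrist force passes 120 N, or if a joint passes its speed limit or range.

## Working session

There is one attempt and no reset: what is moved stays moved. The work goes in short steps, Python scripts to look and compute and a tool call to move; the robot and the scene stay as the last step left them, time stands still between calls to the robot, and variables do not carry over. Pictures are saved under pics/ and viewed, and the job is handed in when it is done.

Besides the shell and the picture viewer there is one more tool, called after "Emit:" by a JSON object that holds its "method" and its "body". move_arm: Moves the arm, as the interface text tells. Its arguments: {"type":"object","properties":{"steps":{"type":"array"},"newtons":{"type":"number"}},"required":["steps"]}

```bash
mkdir -p pics; ls; python3 - <<'E'
from station import status,cams,models
import cv2
print(status.get_obs())
for c in ["scene","side","wrist"]:
    d=cams.read_camera(c); cv2.imwrite(f"pics/{c}0.png",d["pixels"][:,:,::-1])
    print(c,d["mtx"].tolist(),d["dist_coeffs"],(d["T"] if "T" in d else d["T_tool_cam"]).__repr__())
E
```

```text
pics
{'t': 0.0, 'q': array([-0.10810934,  0.47779036,  0.02233386,  1.55644062, -0.01148708,
        1.10928056, -0.08309617]), 'joint_vel': array([-0.00044394, -0.00010246,  0.00054268,  0.00096092,  0.00076499,
        0.00079838, -0.00040267]), 'joint_torque': array([-5.45967814e-04, -5.96443820e+01,  1.60769675e+00, -2.81194621e+01,
        1.24063640e-02,  9.39900521e-03,  2.20753498e-05]), 'eef_pos': array([ 6.74464512e-01, -4.14960865e-06,  2.55336663e-01]), 'tool_rot': array([-5.81118488e-04,  7.07090283e-01,  7.07122712e-01, -6.81155202e-04]), 'contact_force': array([-0.16294361, -0.1718408 ,  0.51491023]), 'torque': array([ 0.00275055,  0.01345928, -0.01486034]), 'gripper_width': 0.9971068229985924}
scene [[509.1487169081036, 0.0, 319.58840607047773], [0.0, 509.1487169081036, 235.52623796483172], [0.0, 0.0, 1.0]] [-0.10987611  0.          0.          0.          0.        ] array([[-0.73537206,  0.38862899, -0.55515353,  1.02662689],
       [ 0.67756746,  0.43546153, -0.59268507,  0.55805195],
       [ 0.01141341, -0.81199801, -0.5835486 ,  0.74996281],
       [ 0.        ,
[... 277 characters left out ...]
    [-0.1808314 , -0.69095892,  0.69991126, -0.62601095],
       [-0.01118681, -0.71015229, -0.70395922,  0.80843922],
       [ 0.        ,  0.        ,  0.        ,  1.        ]])
wrist [[431.92139953001157, 0.0, 317.32533583350386], [0.0, 431.92139953001157, 248.6042853724769], [0.0, 0.0, 1.0]] [-0.01208631  0.          0.          0.          0.        ] array([[-1.29311861e-04, -9.54022925e-01, -2.99733617e-01,
         7.53590224e-02],
       [ 9.99999609e-01,  1.38909242e-04, -8.73557041e-04,
        -1.09570305e-03],
       [ 8.75029213e-04, -2.99733613e-01,  9.54022534e-01,
        -1.17769922e-01],
       [ 0.00000000e+00,  0.00000000e+00,  0.00000000e+00,
         1.00000000e+00]])
```

View pics/scene0.png

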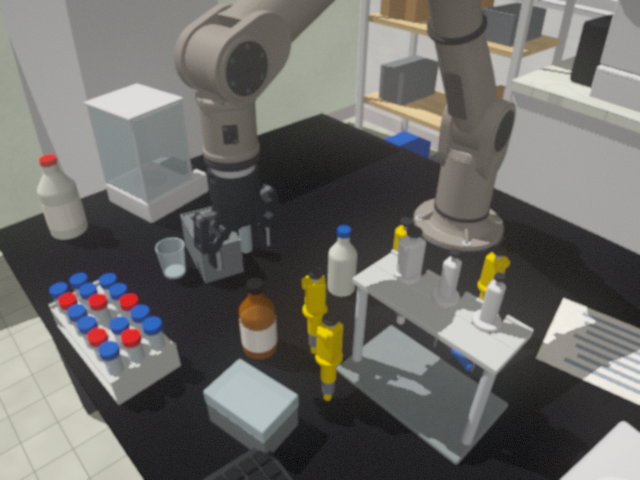

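View pics/side0.png

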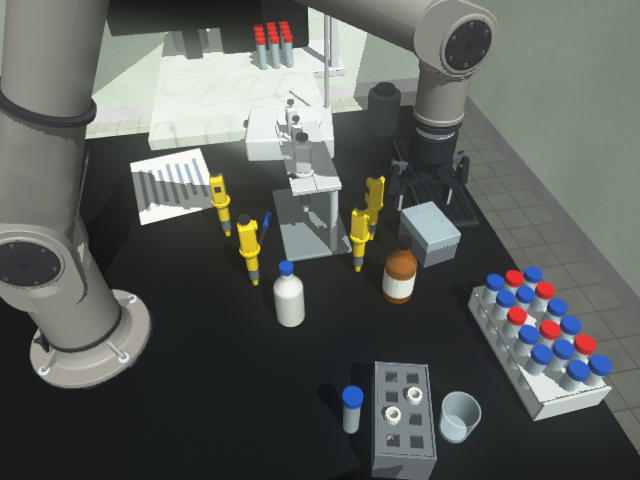

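View pics/wrist0.png

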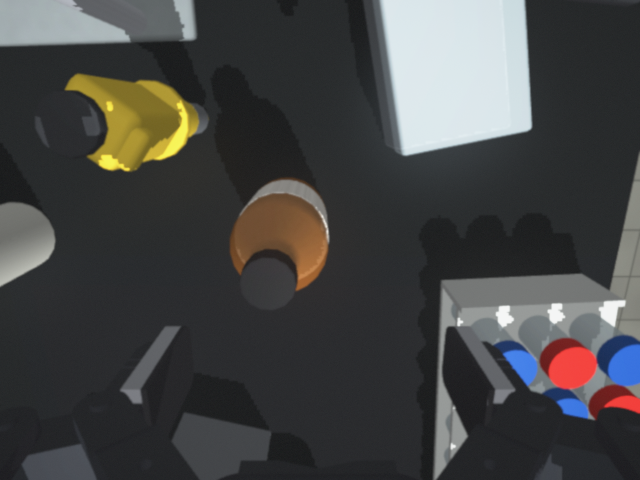

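```bash
cat > h.py <<'E'
import numpy as np,cv2
from station import status,cams,models
from scipy.spatial.transform import Rotation as R
def cam(name):
    o=status.get_obs(); d=cams.read_camera(name)
    if "T" in d: T=d["T"]
    else:
        q=o["tool_rot"]; M=np.eye(4); M[:3,:3]=R.from_quat([q[1],q[2],q[3],q[0]]).as_matrix(); M[:3,3]=o["eef_pos"]; T=M@d["T_tool_cam"]
    d["Tw"]=np.array(T); return d
def ray(d,rc):
    p=cv2.undistortPoints(np.array([[[rc[1],rc[0]]]],float),d["mtx"],d["dist_coeffs"])[0,0]
    v=d["Tw"][:3,:3]@np.array([p[0],p[1],1.]); return d["Tw"][:3,3],v/np.linalg.norm(v)
def atz(d,rc,z):
    o,v=ray(d,rc); return o+v*(z-o[2])/v[2]
def proj(d,P):
    P=np.atleast_2d(P).astype(float); T=np.linalg.inv(d["Tw"]); 
    c=P@T[:3,:3].T+T[:3,3]
    return cv2.projectPoints(c,np.zeros(3),np.zeros(3),d["mtx"],d["dist_coeffs"])[0][:,0]
def tri(a,b):
    (o1,v1),(o2,v2)=a,b
    s=np.linalg.lstsq(np.stack([v1,-v2],1),o2-o1,rcond=None)[0]
    p,q=o1+s[0]*v1,o2+s[1]*v2; return (p+q)/2,np.linalg.norm(p-q)
E
python3 - <<'E'
from h import *
zs={"place0":.21,"place1":.21,"place2":.21,"stand":0,"rack":0,"tip_a_rim":.102,"pip_large":.1,"pip_slim_a":.1,"handle_mid":.255,"sleeve_end":.127,"bottle":0,"white_bottle":0,"tube":0,"beaker":0,"marker":0}
for c in ["scene","side"]:
    d=cam(c)
    for n,z in zs.items():
        for r in models.place_of(c,n)[:4]:
            print(c,n,round(r["score"],2),np.round(r["position"],1),np.round(atz(d,r["position"],z),3))
E
```

```text
scene place0 0.92 [275.4 404.7] [0.485 0.186 0.21 ]
scene place0 0.85 [324.6 486.8] [0.481 0.342 0.21 ]
scene place0 0.57 [298.1 445.7] [0.479 0.265 0.21 ]
scene place1 0.92 [275.4 404.7] [0.485 0.186 0.21 ]
scene place1 0.85 [324.6 486.8] [0.481 0.342 0.21 ]
scene place1 0.57 [298.1 445.7] [0.479 0.265 0.21 ]
scene place2 0.92 [275.4 404.7] [0.485 0.186 0.21 ]
scene place2 0.85 [324.6 486.8] [0.481 0.342 0.21 ]
scene place2 0.57 [298.1 445.7] [0.479 0.265 0.21 ]
scene stand 0.68 [387.8 418. ] [0.5   0.261 0.   ]
scene rack 0.57 [255. 215.] [ 0.555 -0.312  0.   ]
scene tip_a_rim 0.61 [254.5 213.8] [ 0.62  -0.197  0.102]
scene pip_large 0.83 [325.3 399.4] [0.487 0.192 0.1  ]
scene pip_large 0.67 [354.  312.1] [0.646 0.137 0.1  ]
scene pip_large 0.57 [396.3 321.3] [0.692 0.21  0.1  ]
scene pip_slim_a 0.9 [370.4 471.2] [0.479 0.339 0.1  ]
scene pip_slim_a 0.76 [346.9 433.7] [0.483 0.265 0.1  ]
scene handle_mid 0.96 [254.6 405.8] [0.489 0.185 0.255]
scene handle_mid 0.95 [336.7 329.7] [0.7   0.231 0.255]
scene handle_mid 0.95 [266.2 495.8] [0.406 0.3   0.255]
scene handle_mid 0.81 [239.9
[... 1811 characters left out ...]
 [158.1 296.5] [0.464 0.178 0.255]
side sleeve_end 0.82 [274.9 251.7] [ 0.343 -0.011  0.127]
side sleeve_end 0.74 [227.  225.7] [0.298 0.138 0.127]
side sleeve_end 0.73 [201.9 303. ] [0.474 0.189 0.127]
side sleeve_end 0.67 [263.8 358.8] [ 0.554 -0.022  0.127]
side bottle 0.93 [292.5 396. ] [ 0.648 -0.009  0.   ]
side white_bottle 0.69 [394.8 410.5] [ 0.603 -0.248  0.   ]
side white_bottle 0.65 [317.8 290.7] [ 0.409 -0.033  0.   ]
side white_bottle 0.63 [411.3 393.8] [ 0.564 -0.273  0.   ]
side tube 0.89 [426.4 351. ] [ 0.482 -0.286  0.   ]
side tube 0.19 [136.6 292.3] [0.508 0.67  0.   ]
side beaker 0.97 [427.6 451.8] [ 0.655 -0.321  0.   ]
side marker 0.53 [232.7 260.5] [0.368 0.242 0.   ]
```

Emit:
{"method": "move_arm", "body": {"steps": [1,-1.5,-4.5,0.6,0,0,0,1,-1.5,-4.5,0.6,0,0,0,1,-1.5,-4.5,0.6,0,0,0,1,-1.5,-4.5,0.6,0,0,0,1,-1.5,-4.5,0.6,0,0,0,1,-1.5,-4.5,0.6,0,0,0,1,-1.5,-4.5,0.6,0,0,0,1,-1.5,-4.5,0.6,0,0,0]}}

```text
t: 2.55
eef_pos: [0.5542, -0.3617, 0.3048]
tool_rot: [0.0, 0.707, 0.707, 0.0]
contact_force: [0.9, -0.4, -0.2]
gripper_width: 0.996
```

Emit:
{"method": "move_arm", "body": {"steps": [1,0,0,0,0,0,0,1,0,0,0,0,0,0]}}

```text
t: 2.75
eef_pos: [0.5542, -0.3616, 0.3044]
tool_rot: [0.0, 0.708, 0.706, -0.0]
contact_force: [0.4, 1.4, 0.5]
gripper_width: 1.002
```

```bash
python3 - <<'E'
from h import *
print(status.get_obs()["eef_pos"],status.get_obs()["tool_rot"],status.get_obs()["t"])
d=cam("wrist"); cv2.imwrite("pics/wrist1.png",d["pixels"][:,:,::-1])
for n,z in {"tip_a_rim":.102,"rack":0,"tube":0,"beaker":0}.items():
    for r in models.place_of("wrist",n)[:4]: print(n,round(r["score"],2),np.round(r["position"],1),np.round(atz(d,r["position"],z),4))
d=cam("side"); cv2.imwrite("pics/side1.png",d["pixels"][:,:,::-1])
for n,z in {"tip_a_rim":.102,"rack":0,"handle_mid":.255}.items():
    for r in models.place_of("side",n)[:4]: print(n,round(r["score"],2),np.round(r["position"],1),np.round(atz(d,r["position"],z),4))
E
```

```text
[ 0.55415589 -0.36164802  0.30442795] [ 1.83147015e-04  7.08328793e-01  7.05882628e-01 -5.78923830e-05] 2.75
tip_a_rim 0.6 [162.8 295.7] [ 0.5371 -0.3211  0.102 ]
rack 0.78 [132.2 325. ] [ 0.5602 -0.3037  0.    ]
tube 0.88 [109. 240.] [ 0.481  -0.2825  0.    ]
beaker 0.79 [154.2 425.7] [ 0.6569 -0.3244  0.    ]
beaker 0.55 [125.4 358.9] [ 0.5921 -0.2976  0.    ]
beaker 0.49 [135.4 323.5] [ 0.5588 -0.3066  0.    ]
tip_a_rim 0.55 [412.9 395. ] [ 0.5416 -0.3206  0.102 ]
rack 0.62 [432.3 397. ] [ 0.5586 -0.3111  0.    ]
handle_mid 0.92 [220.5 365. ] [ 0.5561 -0.0364  0.255 ]
handle_mid 0.88 [189.1 372.9] [0.5927 0.0473 0.255 ]
handle_mid 0.82 [234.6 244.9] [ 0.3445 -0.0317  0.255 ]
handle_mid 0.77 [185.7 219.5] [0.3049 0.1153 0.255 ]
```

View pics/wrist1.png

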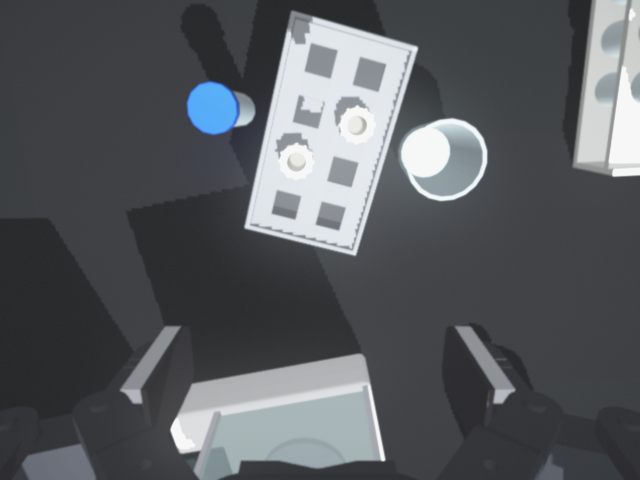

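```bash
python3 - <<'E'
from h import *
d=cam("wrist"); im=d["pixels"][:,:,::-1]
c=cv2.resize(im[90:200,250:410],None,fx=5,fy=5,interpolation=cv2.INTER_CUBIC); cv2.imwrite("pics/crop1.png",c)
for r in models.silhouettes("wrist","tip_a")[:4]: print(r["score"],r["box"],np.argwhere(r["region"]).mean(0))
E
```

```text
0.97 [358.7, 130.1, 37.0, 40.1] [128.19938017 355.02789256]
0.83 [297.2, 163.6, 34.1, 30.7] [163.95982143 294.73995536]
```

View pics/crop1.png

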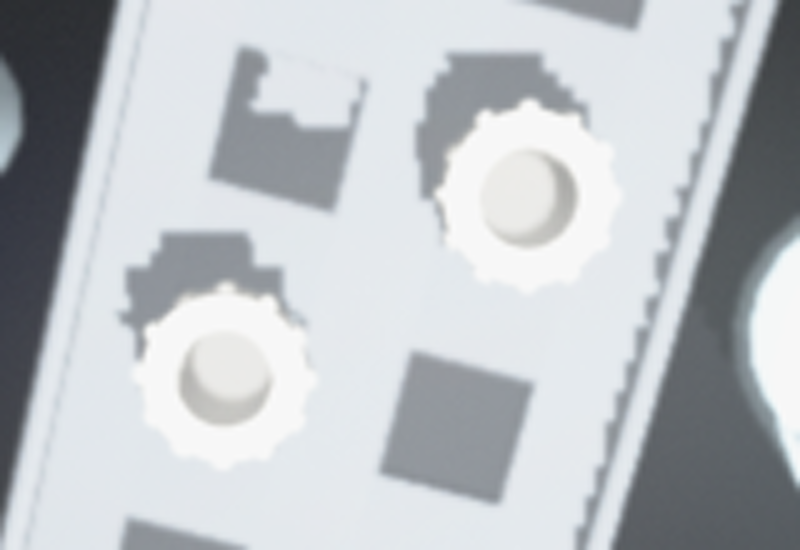

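The crop shows two white tips, left bore centre at about (295,165) and right bore at (355,129), in a rack turned about 13°.

```bash
python3 - <<'E'
from h import *
d=cam("wrist")
for rc in [(165.2,294.8),(129,355.4)]: print(atz(d,rc,.102))
s=cam("side"); im=s["pixels"][:,:,::-1]
for rc in [(165.2,294.8),(129,355.4)]: print(proj(s,atz(d,rc,.102)))
cv2.imwrite("pics/crop2.png",cv2.resize(im[370:440,370:440],None,fx=8,fy=8,interpolation=cv2.INTER_CUBIC))
s=cam("scene");im=s["pixels"][:,:,::-1]
cv2.imwrite("pics/crop3.png",cv2.resize(im[220:300,380:530],None,fx=5,fy=5,interpolation=cv2.INTER_CUBIC))
E
```

```text
[ 0.53730614 -0.32081833  0.102     ]
[ 0.58103471 -0.29517953  0.102     ]
[[392.40079674 413.53129241]]
[[413.92166349 393.70472309]]
```

View pics/crop2.png

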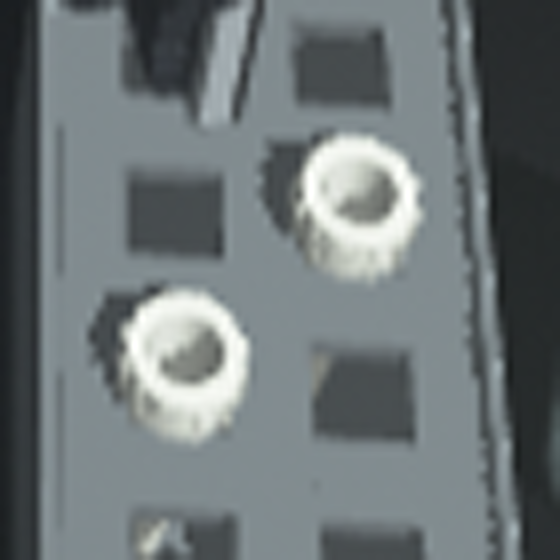

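View pics/crop3.png

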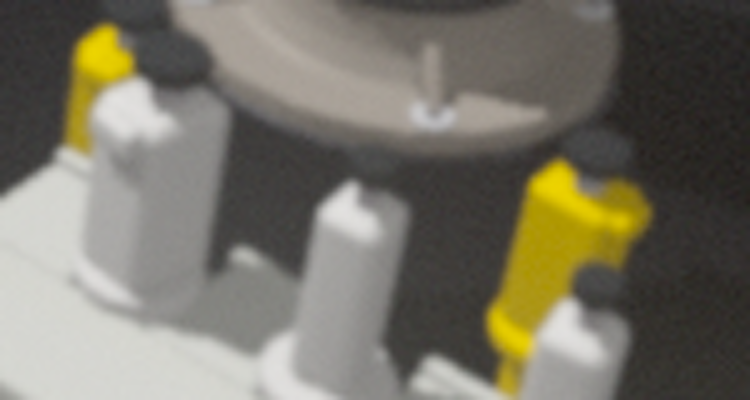

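Emit:
{"method": "move_arm", "body": {"steps": [1,-0.7,4.6,1.5,0,0,0,1,-0.7,4.6,1.5,0,0,0,1,-0.7,4.6,1.5,0,0,0,1,-0.7,4.6,1.5,0,0,0,1,-0.7,4.6,1.5,0,0,0,1,-0.7,4.6,1.5,0,0,0,1,-0.7,4.6,1.5,0,0,0,1,-0.7,4.6,1.5,0,0,0]}}

```text
t: 4.25
eef_pos: [0.4983, 0.0097, 0.4253]
tool_rot: [0.0, 0.707, 0.707, 0.0]
contact_force: [0.3, -0.2, 0.7]
gripper_width: 0.997
```

Emit:
{"method": "move_arm", "body": {"steps": [1,-0.7,4.6,0,0,0,0,1,-0.7,4.6,0,0,0,0,1,0,0,0,0,0,0,1,0,0,0,0,0,0]}}

```text
t: 4.65
eef_pos: [0.4848, 0.1008, 0.4244]
tool_rot: [0.0, 0.706, 0.708, 0.0]
contact_force: [0.7, -0.6, -0.3]
gripper_width: 1.003
```

```bash
python3 - <<'E'
from h import *
print(status.get_obs()["eef_pos"],status.get_obs()["tool_rot"],status.get_obs()["t"])
d=cam("wrist"); cv2.imwrite("pics/wrist2.png",d["pixels"][:,:,::-1])
for n,z in {"place0":.21,"handle_mid":.255,"pip_large":.1,"pip_slim_a":.1,"stand":0}.items():
    for r in models.place_of("wrist",n)[:5]: print(n,round(r["score"],2),np.round(r["position"],1),np.round(atz(d,r["position"],z),4))
E
```

```text
[0.48478591 0.10082643 0.42440774] [2.00238188e-04 7.06181459e-01 7.08030866e-01 1.56074766e-06] 4.65
handle_mid 0.86 [233. 422.] [0.5557 0.0974 0.255 ]
handle_mid 0.85 [125.  490.2] [0.5941 0.1693 0.255 ]
handle_mid 0.84 [225.4 164.1] [0.3783 0.1023 0.255 ]
handle_mid 0.62 [20.4 74. ] [0.3368 0.2294 0.255 ]
handle_mid 0.23 [260.  439.1] [0.5692 0.0777 0.255 ]
pip_large 0.98 [197. 388.] [0.5565 0.0933 0.1   ]
pip_large 0.89 [ 47.4 143.2] [0.3194 0.235  0.1   ]
pip_large 0.85 [122.7 438.5] [0.6025 0.1674 0.1   ]
pip_large 0.64 [195.7 205. ] [0.3672 0.0942 0.1   ]
pip_slim_a 0.63 [ 15.5 309.4] [0.4757 0.262  0.1   ]
stand 0.48 [271.2 261.3] [ 0.4087 -0.0262  0.    ]
```

View pics/wrist2.png

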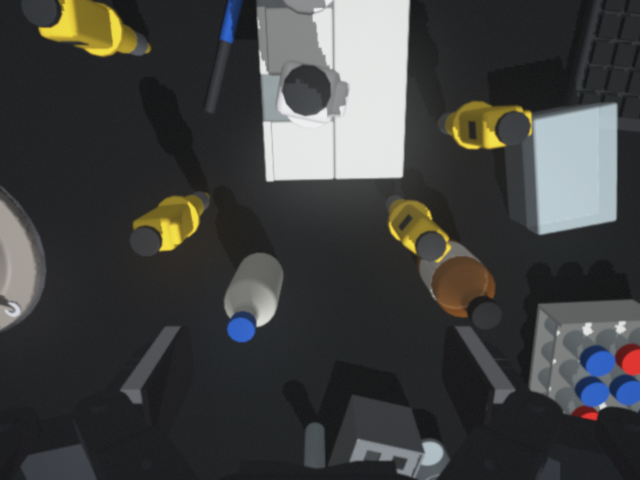

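```bash
python3 - <<'E'
from h import *
d=cam("wrist"); im=d["pixels"][:,:,::-1]
cv2.imwrite("pics/crop4.png",cv2.resize(im[0:190,240:420],None,fx=4,fy=4,interpolation=cv2.INTER_CUBIC)[:600])
s=cam("side"); sc=cam("scene")
# yellow bases at z unknown: triangulate scene/side pip_large
S=[r["position"] for r in models.place_of("scene","pip_large")]; Q=[r["position"] for r in models.place_of("side","pip_large")]
for a in S:
  for b in Q:
    p,e=tri(ray(sc,a),ray(s,b))
    if e<.012: print(np.round(a),np.round(b),np.round(p,3),round(e,4))
E
```

```text
[399. 325.] [240. 370.] [ 0.636  0.165 -0.003] 0.0046
[399. 325.] [271. 358.] [ 0.599  0.128 -0.073] 0.0067
[325. 401.] [213. 309.] [0.483 0.19  0.095] 0.007
[353. 313.] [240. 370.] [0.617 0.108 0.056] 0.0014
[353. 313.] [271. 358.] [ 0.581  0.07  -0.003] 0.0031
```

View pics/crop4.png

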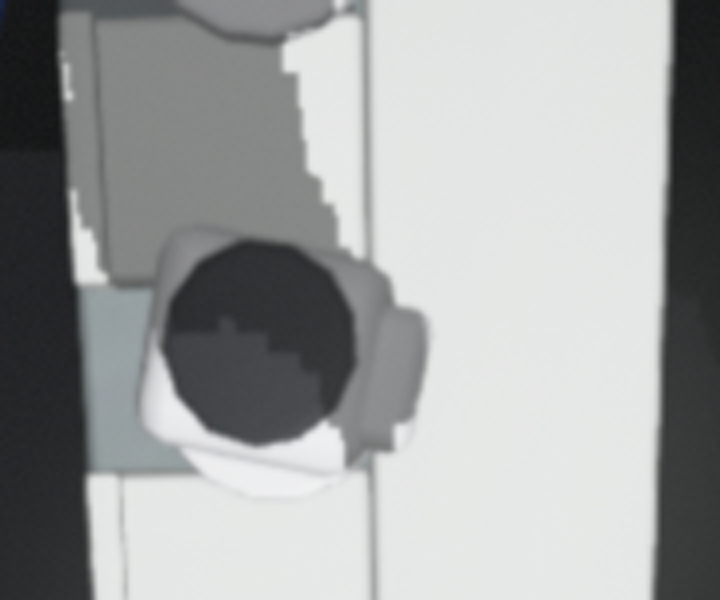

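The large white pipette is at (305,90) in the wrist picture, in the stand's −y place, with its handle turned about −9° and a finger hook on its +x side. The wrist picture shows four yellow look-alikes at (82,25), (170,222), (418,228) and (485,127). Only the white one hanging in the stand, wider than its two slim neighbours, fits the description. I'll grip across y to stay clear of the hook.

Emit:
{"method": "move_arm", "body": {"steps": [0.5,-0.35,0.86,0,0,0,8.1,0.5,-0.35,0.86,0,0,0,8.1,0.5,-0.35,0.86,0,0,0,8.1,0.5,-0.35,0.86,0,0,0,8.1,0.5,-0.35,0.86,0,0,0,8.1,0.5,-0.35,0.86,0,0,0,8.1,0.5,-0.35,0.86,0,0,0,8.1,0.5,-0.35,0.86,0,0,0,8.1]}}

```text
t: 6.0
eef_pos: [0.4569, 0.1691, 0.4243]
tool_rot: [-0.0, 0.215, 0.977, 0.0]
contact_force: [-0.4, 0.2, 0.2]
gripper_width: 0.748
```

Emit:
{"method": "move_arm", "body": {"steps": [0.5,-0.35,0.86,0,0,0,8.1,0.5,-0.35,0.86,0,0,0,8.1,0.5,0,0,0,0,0,0,0.5,0,0,0,0,0,0]}}

```text
t: 6.4
eef_pos: [0.4501, 0.1857, 0.4243]
tool_rot: [0.0, 0.08, 0.997, -0.0]
contact_force: [0.1, -0.1, -0.3]
gripper_width: 0.748
```

```bash
python3 - <<'E'
from h import *
o=status.get_obs();print(o["eef_pos"],o["tool_rot"],o["t"],o["q"],o["gripper_width"])
d=cam("wrist"); cv2.imwrite("pics/wrist3.png",d["pixels"][:,:,::-1])
np.save("w3.npy",d["Tw"])
for n,z in {"place0":.21,"handle_mid":.255,"pip_large":.1,"pip_slim_a":.1,"stand":0}.items():
    for r in models.place_of("wrist",n)[:5]: print(n,round(r["score"],2),np.round(r["position"],1),np.round(atz(d,r["position"],z),4))
E
```

```text
[0.45012859 0.18573551 0.42429095] [ 2.90427872e-05  8.02904127e-02  9.96771509e-01 -8.42372613e-05] 6.4 [-0.22618413  0.05757807 -0.30682304  1.73161689  0.01796907  1.35516433
  0.87366651] 0.7484517995922623
handle_mid 0.92 [376.8 327.6] [0.5654 0.1735 0.255 ]
handle_mid 0.85 [ 98.2 168.2] [0.3492 0.1055 0.255 ]
handle_mid 0.76 [264.8 325.2] [0.4748 0.1858 0.255 ]
pip_large 0.81 [220.8 324.9] [0.4811 0.1872 0.1   ]
pip_large 0.81 [103.6 212.5] [0.3479 0.0975 0.1   ]
pip_large 0.63 [285.3 249.5] [0.5399 0.0938 0.1   ]
pip_large 0.58 [ 27.  349.1] [0.3024 0.238  0.1   ]
pip_slim_a 0.56 [208.2 395.6] [0.4796 0.262  0.1   ]
stand 0.57 [203.5 381.8] [0.4947 0.2601 0.    ]
```

View pics/wrist3.png

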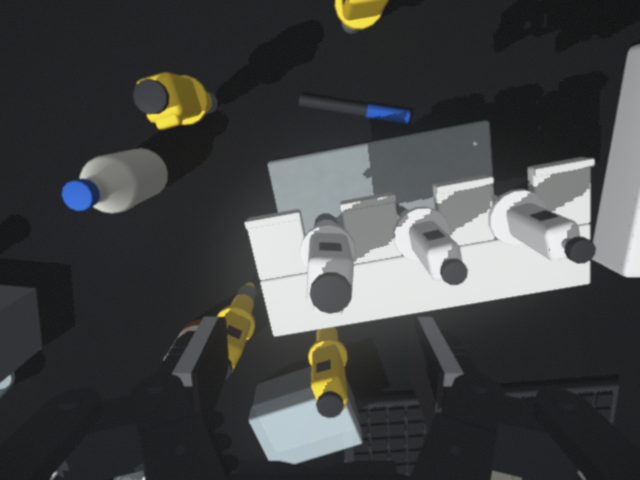

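```bash
python3 - <<'E'
from h import *
d=cam("wrist"); im=d["pixels"][:,:,::-1]
for c,r in [(330,293),(453,271),(579,250)]: print(atz(d,(r,c),.303))
# shelf front edge corners z .214 ; 
for c,r in [(246,220),(299,211),(342,203),(395,196)]: print("lip",atz(d,(r,c),.214))
cv2.imwrite("pics/crop5.png",cv2.resize(im[190:340,240:400],None,fx=4,fy=4,interpolation=cv2.INTER_CUBIC))
E
```

```text
[0.47608174 0.18770428 0.303     ]
[0.47368745 0.26150111 0.303     ]
[0.47231434 0.33515138 0.303     ]
lip [0.442983   0.12894629 0.214     ]
lip [0.44247176 0.17099548 0.214     ]
lip [0.44151252 0.20478653 0.214     ]
lip [0.44253549 0.24570907 0.214     ]
```

View pics/crop5.png

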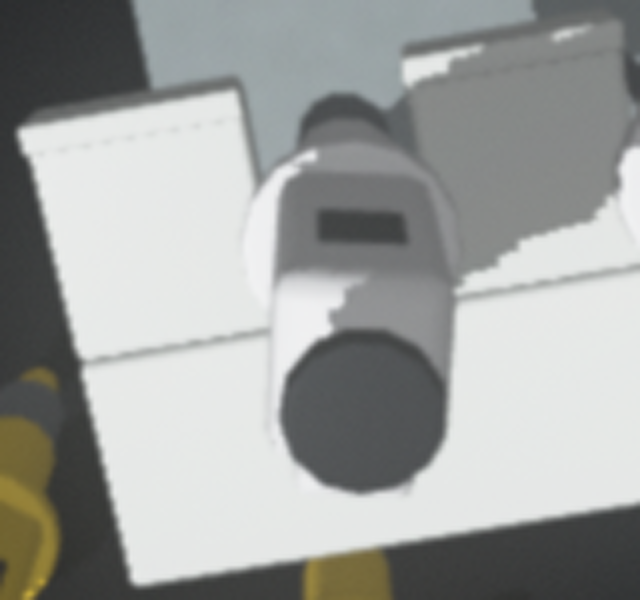

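Enlarged crop: the white pipette, plunger at wrist pixel (330,292), handle and flange clear, sitting in the first slot. That confirms it is the one meant. Now I move in to grip.

Emit:
{"method": "move_arm", "body": {"steps": [0.5,1.4,0.1,0,0,0,-1,0.5,1.4,0.1,0,0,0,-1,0.5,0,0,-3.5,0,0,0,0.5,0,0,-3.5,0,0,0,0.5,0,0,-3.5,0,0,0,0.5,0,0,-2,0,0,0,0.5,0,0,0,0,0,0]}}

```text
t: 7.45
eef_pos: [0.4775, 0.1871, 0.296]
tool_rot: [-0.003, 0.096, 0.995, -0.001]
contact_force: [-0.5, -0.6, 1.1]
gripper_width: 0.752
```

```bash
python3 - <<'E'
from h import *
o=status.get_obs();print(o["eef_pos"],o["t"])
d=cam("wrist"); cv2.imwrite("pics/wrist4.png",d["pixels"][:,:,::-1])
print("top",proj(d,[[.478,.188,.303],[.478,.188,.1]]))
E
```

```text
[0.47748915 0.18705907 0.2960268 ] 7.45
top [[325.62395819 386.00665696]
 [321.63005344 223.73916909]]
```

View pics/wrist4.png

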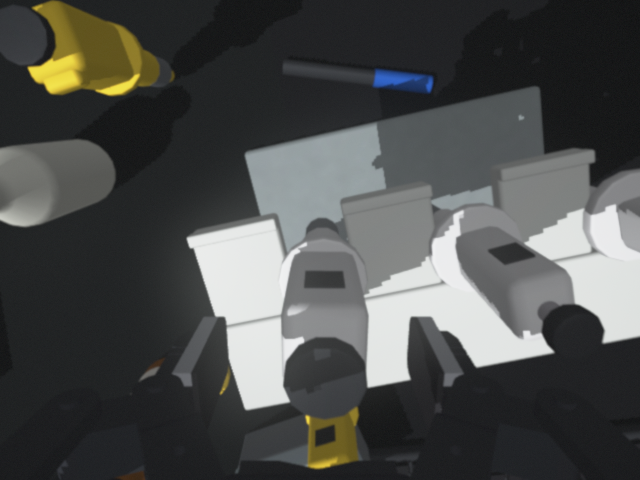

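Emit:
{"method": "move_arm", "body": {"steps": [0.5,-0.1,0,-2,0,0,0,0.5,0,0,-1.2,0,0,0,0.5,0,0,0,0,0,0,-1,0,0,0,0,0,0,-1,0,0,0,0,0,0,-1,0,0,0,0,0,0,-1,0,0,0,0,0,0,-1,0,0,0,0,0,0], "newtons": 80}}

```text
t: 8.3
eef_pos: [0.4777, 0.1885, 0.2684]
tool_rot: [0.001, 0.096, 0.995, 0.001]
contact_force: [0.4, 1.0, 5.7]
gripper_width: 0.344
```

```bash
python3 - <<'E'
from h import *
o=status.get_obs();print(o)
d=cam("wrist"); cv2.imwrite("pics/wrist5.png",d["pixels"][:,:,::-1])
E
```

```text
{'t': 8.3, 'q': array([-0.23481538,  0.21614514, -0.30248514,  1.90771916,  0.07489316,
        1.02613919,  0.80954005]), 'joint_vel': array([0.00122105, 0.00128493, 0.00011261, 0.0012926 , 0.0015491 ,
       0.00051151, 0.0003172 ]), 'joint_torque': array([ 3.44203915e-01, -3.80875862e+01, -8.74706414e-01, -2.43057972e+01,
        1.52321449e-01,  1.50292204e-01,  1.14754611e-02]), 'eef_pos': array([0.47768682, 0.18853658, 0.26837144]), 'tool_rot': array([9.87419772e-04, 9.57929267e-02, 9.95400583e-01, 6.47549675e-04]), 'contact_force': array([0.42312505, 0.9853628 , 5.71537667]), 'torque': array([ 0.17787587, -0.03324794, -0.04235004]), 'gripper_width': 0.34432961889626673}
```

View pics/wrist5.png

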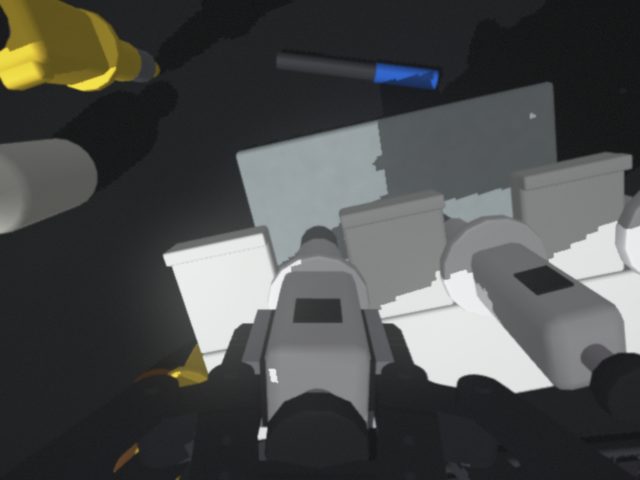

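Emit:
{"method": "move_arm", "body": {"steps": [-1,0,0,0.5,0,0,0,-1,0,0,0.7,0,0,0,-1,0,0,0.3,0,0,0,-1,0,0,0,0,0,0]}}

```text
t: 8.75
eef_pos: [0.4771, 0.188, 0.2827]
tool_rot: [0.0, 0.096, 0.995, 0.0]
contact_force: [0.5, 0.2, -1.6]
gripper_width: 0.34
```

```bash
python3 - <<'E'
from h import *
o=status.get_obs();print(o["eef_pos"],o["contact_force"])
d=cam("wrist"); cv2.imwrite("pics/wrist6.png",d["pixels"][:,:,::-1])
d=cam("side"); cv2.imwrite("pics/side6.png",cv2.resize(d["pixels"][80:280,200:400,::-1],None,fx=3,fy=3))
E
```

```text
[0.47710536 0.187999   0.28271337] [ 0.4757646   0.16575074 -1.5677205 ]
```

View pics/wrist6.png

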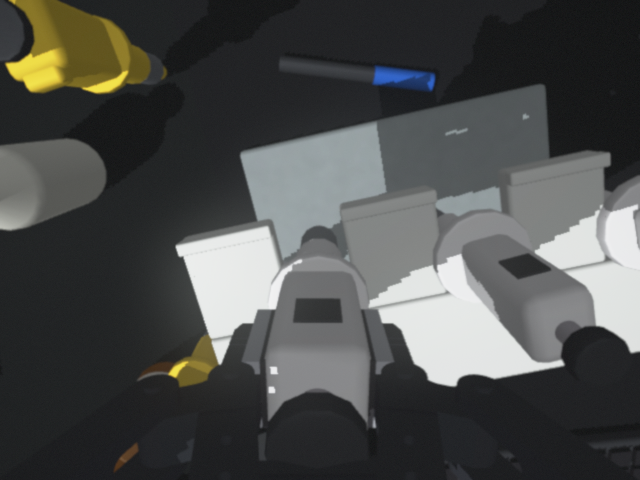

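View pics/side6.png

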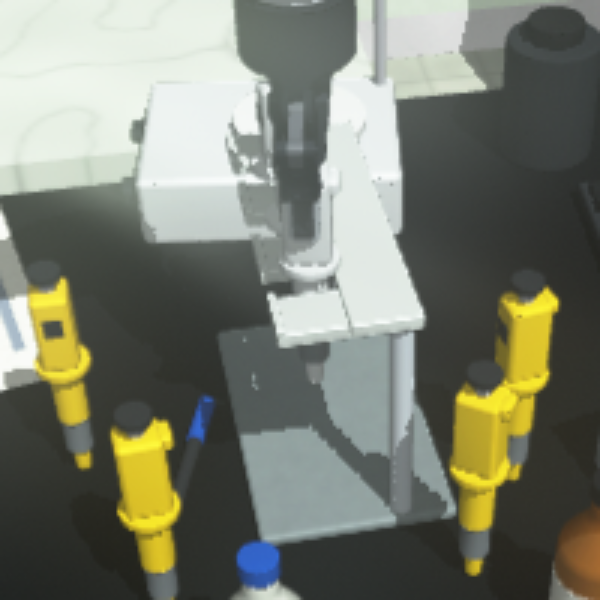

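Emit:
{"method": "move_arm", "body": {"steps": [-1,-2.5,-0.05,0,0,0,0,-1,-2.5,-0.05,0,0,0,0,-1,-2,-0.05,0,0,0,0,-1,0,0,0,0,0,0,-1,0,0,4.5,0,0,0,-1,0,0,4.5,0,0,0,-1,0,0,4,0,0,0,-1,0,0,0,0,0,0]}}

```text
t: 9.65
eef_pos: [0.4096, 0.1878, 0.418]
tool_rot: [0.004, 0.096, 0.995, 0.003]
contact_force: [0.6, 0.2, -1.6]
gripper_width: 0.34
```

```bash
python3 - <<'E'
from h import *
o=status.get_obs();print(o["eef_pos"],o["contact_force"],o["q"])
d=cam("wrist"); cv2.imwrite("pics/wrist7.png",d["pixels"][:,:,::-1])
E
```

```text
[0.40955623 0.18784104 0.41798259] [ 0.55927026  0.24077348 -1.6383851 ] [-0.23847268 -0.01285153 -0.32340039  1.8157102  -0.00309786  1.32758996
  0.81727231]
```

View pics/wrist7.png

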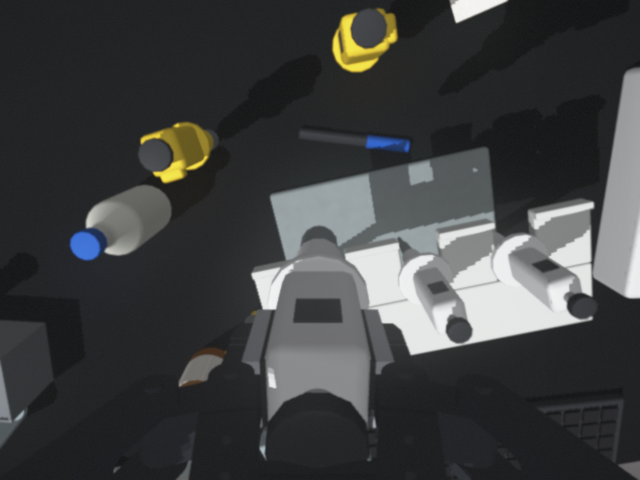

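Emit:
{"method": "move_arm", "body": {"steps": [-1,1.16,-4.6,0,0,0,0,-1,1.16,-4.6,0,0,0,0,-1,1.16,-4.6,0,0,0,0,-1,1.16,-4.6,0,0,0,0,-1,1.16,-4.6,0,0,0,0,-1,1.16,-4.6,0,0,0,0,-1,1.16,-4.6,0,0,0,0,-1,1.16,-4.6,0,0,0,0]}}

```text
t: 10.5
eef_pos: [0.4995, -0.1835, 0.4103]
tool_rot: [-0.001, 0.096, 0.995, -0.0]
contact_force: [1.8, -0.1, -1.6]
gripper_width: 0.338
```

Emit:
{"method": "move_arm", "body": {"steps": [-1,1.16,-4.6,0,0,0,0,-1,1.16,-4.6,0,0,0,0,-1,1.16,-4.6,0,0,0,0,-1,0,0,-3,0,0,0,-1,0,0,-3,0,0,0,-1,0,0,-2,0,0,0,-1,0,0,0,0,0,0,-1,0,0,0,0,0,0]}}

```text
t: 11.3
eef_pos: [0.5343, -0.3195, 0.3313]
tool_rot: [-0.001, 0.096, 0.995, 0.0]
contact_force: [0.3, -0.6, -1.3]
gripper_width: 0.344
```

```bash
python3 - <<'E'
from h import *
o=status.get_obs();print(o["eef_pos"],o["tool_rot"],o["contact_force"])
d=cam("wrist"); cv2.imwrite("pics/wrist8.png",d["pixels"][:,:,::-1])
d=cam("side"); cv2.imwrite("pics/side8.png",cv2.resize(d["pixels"][280:480,300:500,::-1],None,fx=3,fy=3,interpolation=cv2.INTER_CUBIC))
print([ (round(r["score"],2),np.round(r["position"],1)) for n in ("sleeve_end","pip_large","tip_a_rim") for r in models.place_of("side",n)])
d=cam("scene"); cv2.imwrite("pics/scene8.png",cv2.resize(d["pixels"][150:300,140:290,::-1],None,fx=4,fy=4,interpolation=cv2.INTER_CUBIC))
E
```

```text
[ 0.53434849 -0.31946375  0.33132418] [-1.09964773e-03  9.58670704e-02  9.95393520e-01  1.90610824e-04] [ 0.32583683 -0.63773554 -1.33796656]
[(0.92, array([226.5, 223.7])), (0.89, array([261.7, 358.1])), (0.68, array([275.1, 250.6])), (0.64, array([389.7, 397.3])), (0.62, array([230.7, 366.7])), (0.89, array([237.1, 225.7])), (0.87, array([282.4, 254.3])), (0.78, array([396., 398.])), (0.75, array([242. , 369.6])), (0.61, array([273.3, 357.9])), (0.5, array([413. , 391.7]))]
```

View pics/wrist8.png

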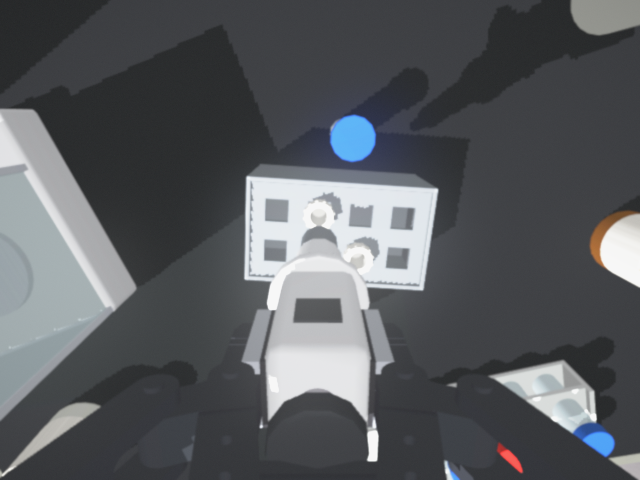

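View pics/side8.png

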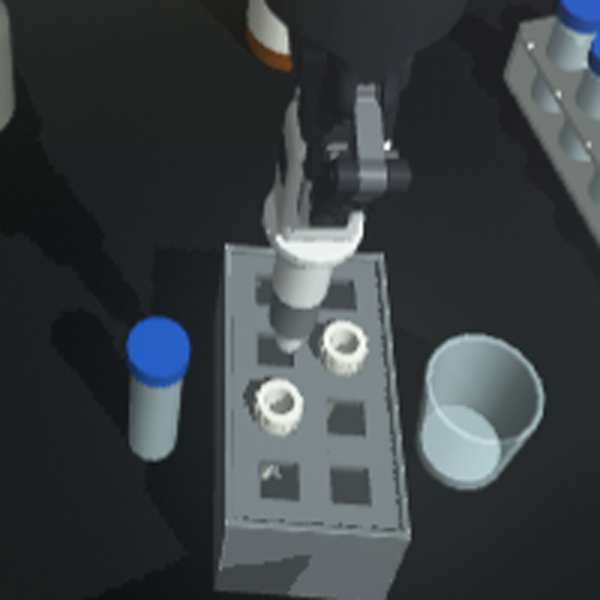

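View pics/scene8.png

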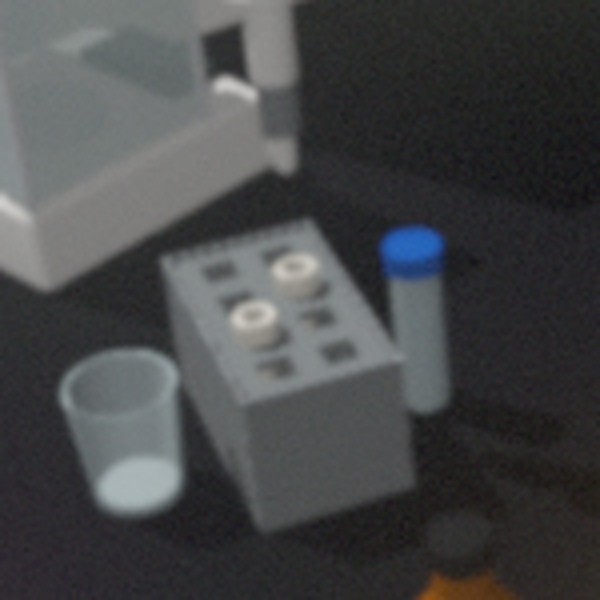

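```bash
python3 - <<'E'
from h import *
s=cam("side"); c=cam("scene")
f=lambda p:(280+p[1]/3-.33,300+p[0]/3-.33); g=lambda p:(150+p[1]/4-.4,140+p[0]/4-.4)
o=status.get_obs()["eef_pos"]
N,e=tri(ray(s,f((289,351))),ray(c,g((287,173)))); print("nose",N,e,N-o)
for a,b in [((279,403),(257,310)),]: pass
for a,b in [((279,402),(296,270)),((344,341),(256,318))]:
    print("rim",tri(ray(s,f(a)),ray(c,g(b))), atz(s,f(a),.102),atz(c,g(b),.102))
print("nose at z .163: side",atz(s,f((289,351)),.163),"scene",atz(c,g((287,173)),.163))
# expected projections of axis at o
P=np.array([[o[0]-.0015,o[1],o[2]-.1684+h] for h in (0,27,60,110)]*1)
P[:,2]=o[2]-.1684+np.array([0,.027,.06,.11])
p=proj(s,P); print("side crop px",(p-[300,280])*3)
p=proj(c,P); print("scene crop px",(p-[140,150])*4)
E
```

```text
nose [ 0.53662955 -0.32256307  0.16130991] 0.0003092058839894159 [ 0.0018286  -0.003006   -0.17166631]
rim (array([ 0.53930593, -0.32004094,  0.09843391]), np.float64(0.001922533009532011)) [ 0.53765677 -0.32111551  0.102     ] [ 0.542818  -0.3156826  0.102    ]
rim (array([ 0.58335057, -0.29352036,  0.09888214]), np.float64(0.0012457217971283104)) [ 0.58189736 -0.29469314  0.102     ] [ 0.58600497 -0.28976275  0.102     ]
nose at z .163: side [ 0.53607962 -0.32328069  0.163     ] scene [ 0.53817288 -0.32010645  0.163     ]
side crop px [[280.69676502 342.51551706]
 [286.15221791 315.49775558]
 [293.25625458 280.29730161]
 [305.04961069 221.81585407]]
scene crop px [[292.98465523 166.36525198]
 [287.80359377 124.37246847]
 [281.33922961  71.52143332]
 [271.26786692 -11.87669351]]
```

Emit:
{"method": "move_arm", "body": {"steps": [-1,0.25,0.25,0,0,0,0,-1,0,0,-2.5,0,0,0,-1,0,0,-2.2,0,0,0,-1,0,0,0,0,0,0,-1,0,0,0,0,0,0]}}

```text
t: 12.2
eef_pos: [0.5373, -0.3168, 0.2856]
tool_rot: [-0.0, 0.096, 0.995, 0.0]
contact_force: [-0.2, 0.6, -0.9]
gripper_width: 0.344
```

```bash
python3 - <<'E'
from h import *
o=status.get_obs();print(o["eef_pos"],o["tool_rot"],o["contact_force"])
K=cv2.INTER_CUBIC
d=cam("wrist"); cv2.imwrite("pics/wrist9.png",cv2.resize(d["pixels"][160:310,240:400,::-1],None,fx=5,fy=5,interpolation=K)[:600])
d=cam("side"); cv2.imwrite("pics/side9.png",cv2.resize(d["pixels"][345:445,350:450,::-1],None,fx=6,fy=6,interpolation=K))
d=cam("scene"); cv2.imwrite("pics/scene9.png",cv2.resize(d["pixels"][150:250,160:260,::-1],None,fx=6,fy=6,interpolation=K))
E
```

```text
[ 0.53730522 -0.31683596  0.28562597] [-1.66953561e-04  9.57279416e-02  9.95407519e-01  6.90966240e-05] [-0.18416455  0.60771051 -0.87051357]
```

View pics/wrist9.png

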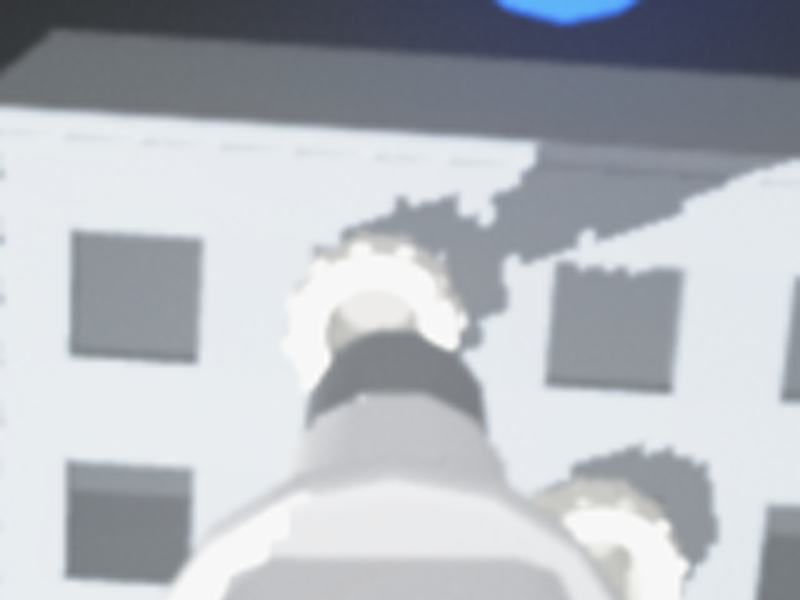

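View pics/side9.png

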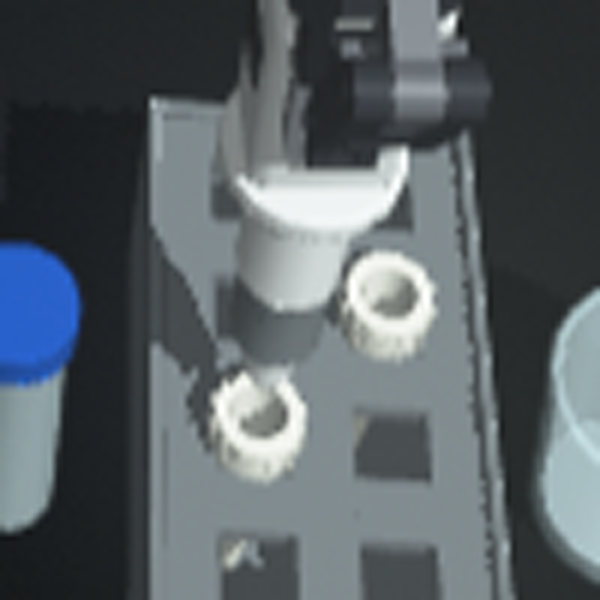

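View pics/scene9.png

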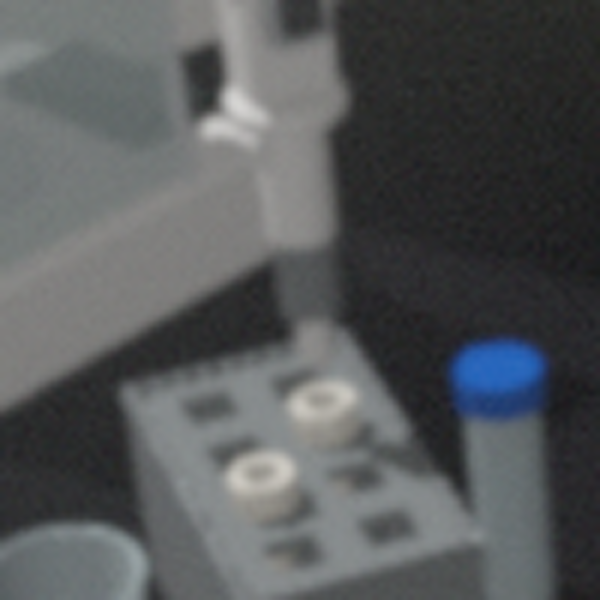

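```bash
python3 - <<'E'
from h import *
K=cv2.INTER_CUBIC
d=cam("side"); a=cv2.resize(d["pixels"][390:430,378:408,::-1],None,fx=14,fy=14,interpolation=K)
d2=cam("scene"); b=cv2.resize(d2["pixels"][195:235,195:225,::-1],None,fx=14,fy=14,interpolation=K)
b=np.clip(b.astype(float)*1.4,0,255).astype(np.uint8)
a=np.clip((a.astype(float)-100)*1.6,0,255).astype(np.uint8)
cv2.imwrite("pics/z10.png",np.hstack([a,b])[:600,:800])
for n,dd in (("side",d),("scene",d2)):
    for z in (.102,): print(n,proj(dd,[[.5373,-.3208,z],[.5395,-.3195,z]]))
E
```

```text
side [[392.39370778 413.52096448]
 [393.50722941 412.48784986]]
scene [[214.40288571 215.30261145]
 [213.90783533 215.8849171 ]]
```

View pics/z10.png

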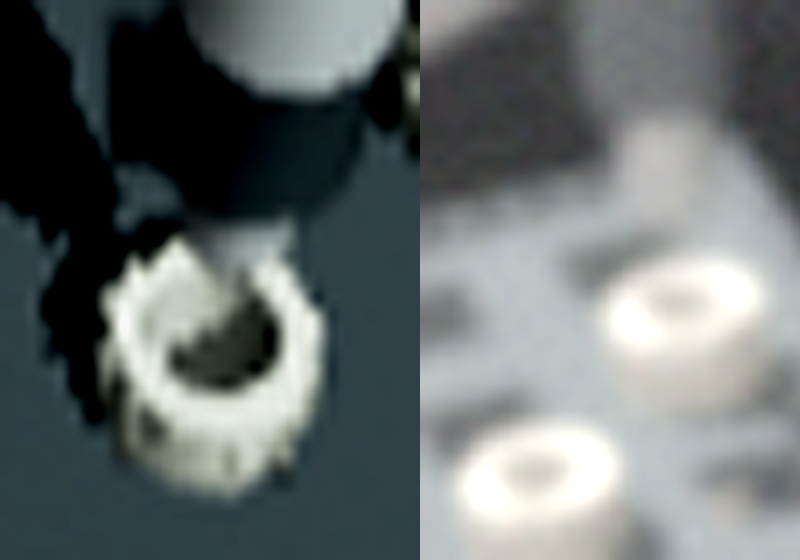

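```bash
python3 - <<'E'
from h import *
s=cam("side"); c=cam("scene"); w=cam("wrist")
o=status.get_obs()["eef_pos"]
N,e=tri(ray(s,(410.2,394.3)),ray(c,(209.9,211.6))); R_,e2=tri(ray(s,(413.3,392.8)),ray(c,(215.9,213.3)))
print("nose",N,e,"rim",R_,e2,"diff",N-R_)
for z in (.115,.117,.119):
  print(z,"side",atz(s,(410.2,394.3),z)-atz(s,(413.3,392.8),.102),"scene",atz(c,(209.9,211.6),z)-atz(c,(215.9,213.3),.102))
# wrist
k=lambda p:(160+p[1]/5-.4,240+p[0]/5-.4)
print("rim wrist",atz(w,k((372,325)),.102))
print("sleeve edge wrist proj for axis at tcp:",[(proj(w,[[o[0]+dx,o[1]+dy,o[2]-.1684+.027]])-[240,160])*5 for dx,dy in((0,0),(.002,0),(0,.002))])
E
```

```text
nose [ 0.53964072 -0.32334024  0.11686161] 0.00294243145069019 rim [ 0.53912621 -0.32079977  0.10132381] 0.0021548440302712898 diff [ 0.00051452 -0.00254047  0.01553779]
0.115 side [ 0.00075456 -0.00124331  0.013     ] scene [-0.00107443 -0.00623816  0.013     ]
0.117 side [ 0.00028991 -0.00212067  0.015     ] scene [ 0.00045988 -0.00345161  0.015     ]
0.119 side [-0.00017473 -0.00299802  0.017     ] scene [ 0.00199419 -0.00066506  0.017     ]
rim wrist [ 0.53588348 -0.32091357  0.102     ]
sleeve edge wrist proj for axis at tcp: [array([[399.46705443, 411.87011866]]), array([[402.48192635, 426.84998189]]), array([[415.14568094, 408.94886702]])]
```

```bash
python3 - <<'E'
from h import *
s=cam("side"); c=cam("scene"); w=cam("wrist")
o=status.get_obs()["eef_pos"]; nz=o[2]-.1684
t=np.linspace(0,2*np.pi,73)
def circ(x,y,z,r): return np.stack([x+r*np.cos(t),y+r*np.sin(t),0*t+z],1)
def ex(d,x,y,z,r):
    p=proj(d,circ(x,y,z,r)); i=p[:,1].argmax(); return np.round([p[i,0],p[i,1],p[:,0].min(),p[:,0].max()],1)
for x,y in [(o[0],o[1]),(o[0],o[1]-.004),(o[0]+.003,o[1])]:
  print(x,y)
  for n,d in (("side",s),("scene",c)):
    print(n,"flange bot",ex(d,x,y,nz+.110,.022),"barrel bot",ex(d,x,y,nz+.06,.013),"sleeve bot",ex(d,x,y,nz+.027,.0115),"nose sphere",ex(d,x,y,nz+.0065,.0065))
im=np.hstack([cv2.resize(q["pixels"][a:a+75,b:b+50,::-1],None,fx=8,fy=8,interpolation=cv2.INTER_CUBIC) for q,a,b in ((s,360,378),(c,150,190))])
im=np.clip(im.astype(float)*1.3,0,255).astype(np.uint8)
for i in range(0,75,10): cv2.putText(im,str(i),(0,i*8+4),0,.4,(0,0,255)); cv2.line(im,(0,i*8+4),(800,i*8+4),(0,0,255),1)
for i in range(0,50,10): cv2.line(im,(i*8+4,0),(i*8+4,600),(0,255,0),1);cv2.line(im,(400+i*8+4,0),(404+i*8,600),(0,255,0),1)
cv2.imwrite("pics/z11.png",im)
E
```

```text
0.5371380864461939 -0.317034336941586
side flange bot [402.1 385.  384.1 416.1] barrel bot [397.5 396.4 387.5 405.4] sleeve bot [395.1 405.9 386.6 401.9] nose sphere [393.4 409.  388.7 397.2]
scene flange bot [208.  172.7 199.1 219.5] barrel bot [211.1 190.8 205.9 217.7] sleeve bot [212.8 203.1 208.3 218.5] nose sphere [214.  209.6 211.5 217.2]
0.5371380864461939 -0.321034336941586
side flange bot [403.  387.7 384.9 417. ] barrel bot [398.3 398.9 388.3 406.2] sleeve bot [395.9 408.4 387.3 402.7] nose sphere [394.2 411.4 389.4 397.9]
scene flange bot [207.  172.1 198.1 218.5] barrel bot [210.1 190.1 205.  216.7] sleeve bot [211.8 202.4 207.3 217.5] nose sphere [213.  208.9 210.5 216.3]
0.5401380864461939 -0.317034336941586
side flange bot [404.2 384.6 386.2 418.2] barrel bot [399.5 396.  389.5 407.4] sleeve bot [397.  405.6 388.5 403.8] nose sphere [395.3 408.6 390.6 399. ]
scene flange bot [206.8 173.2 197.9 218.4] barrel bot [209.9 191.2 204.8 216.6] sleeve bot [211.6 203.6 207.1 217.4] nose sphere [212.9 210.1 210.4 216.1]
```

View pics/z11.png

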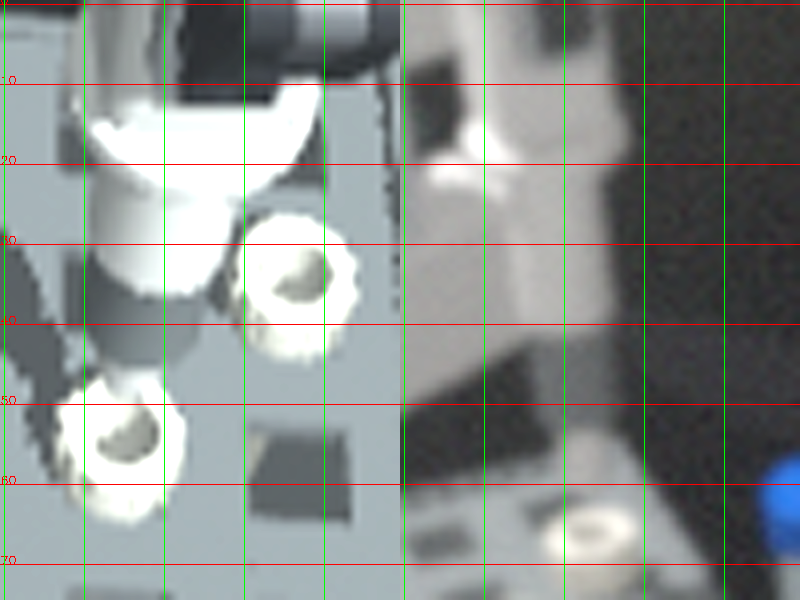

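Emit:
{"method": "move_arm", "body": {"steps": [-1,-0.1,-0.3,0,0,0,0,-1,0,0,0,0,0,0,-1,0,0,0,0,0,0]}}

```text
t: 13.05
eef_pos: [0.536, -0.3202, 0.2853]
tool_rot: [-0.0, 0.096, 0.995, -0.0]
contact_force: [0.5, -0.2, -1.8]
gripper_width: 0.343
```

```bash
python3 - <<'E'
from h import *
o=status.get_obs();print(o["eef_pos"],o["contact_force"])
K=cv2.INTER_CUBIC
s=cam("side");w=cam("wrist")
a=cv2.resize(w["pixels"][195:255,280:345,::-1],None,fx=7,fy=7,interpolation=K)[:420]
b=cv2.resize(s["pixels"][382:427,375:410,::-1],None,fx=9.3333,fy=9.3333,interpolation=K)[:420]
b=np.clip((b.astype(float)-40)*1.2,0,255).astype(np.uint8)
cv2.imwrite("pics/z12.png",np.hstack([a,b]))
E
```

```text
[ 0.53596777 -0.32023116  0.2852818 ] [ 0.47999394 -0.19277822 -1.75948591]
```

View pics/z12.png

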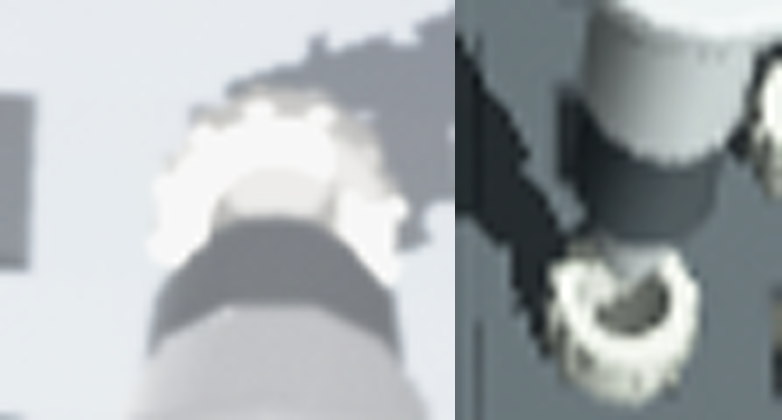

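Emit:
{"method": "move_arm", "body": {"steps": [-1,0,0,-1,0,0,0,-1,0,0,-1,0,0,0,-1,0,0,-0.5,0,0,0,-1,0,0,0,0,0,0]}}

```text
t: 13.55
eef_pos: [0.5356, -0.3195, 0.2588]
tool_rot: [-0.001, 0.096, 0.995, 0.0]
contact_force: [-0.3, 0.2, -2.5]
gripper_width: 0.344
```

```bash
python3 - <<'E'
from h import *
o=status.get_obs();print(o["eef_pos"],o["contact_force"])
K=cv2.INTER_CUBIC
s=cam("side");w=cam("wrist")
a=cv2.resize(w["pixels"][195:255,280:345,::-1],None,fx=7,fy=7,interpolation=K)[:420]
b=cv2.resize(s["pixels"][382:427,375:410,::-1],None,fx=9.3333,fy=9.3333,interpolation=K)[:420]
b=np.clip((b.astype(float)-40)*1.2,0,255).astype(np.uint8)
cv2.imwrite("pics/z13.png",np.hstack([a,b]))
E
```

```text
[ 0.5356177  -0.31952472  0.25878108] [-0.34913276  0.22543657 -2.4582647 ]
```

View pics/z13.png

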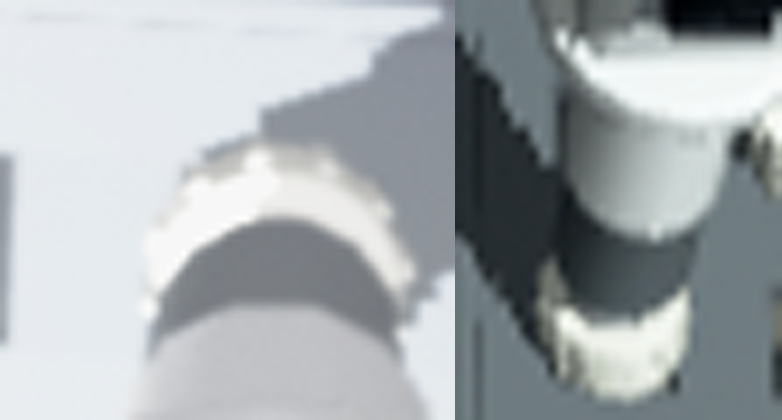

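Emit:
{"method": "move_arm", "body": {"steps": [-1,0,0,-0.6,0,0,0,-1,0,0,-0.4,0,0,0,-1,0,0,0,0,0,0]}}

```text
t: 13.95
eef_pos: [0.5362, -0.32, 0.2498]
tool_rot: [0.0, 0.096, 0.995, -0.0]
contact_force: [1.0, 0.1, -2.8]
gripper_width: 0.341
```

Emit:
{"method": "move_arm", "body": {"steps": [-1,0,0,-0.2,0,0,0,-1,0,0,0,0,0,0]}}

```text
t: 14.15
eef_pos: [0.5363, -0.32, 0.2483]
tool_rot: [0.0, 0.096, 0.995, -0.0]
contact_force: [1.3, -0.2, -2.3]
gripper_width: 0.346
```

Emit:
{"method": "move_arm", "body": {"steps": [-1,0,0,-0.2,0,0,0,-1,0,0,0,0,0,0]}}

```text
t: 14.35
eef_pos: [0.5363, -0.3201, 0.2464]
tool_rot: [0.0, 0.096, 0.995, -0.0]
contact_force: [1.5, -0.8, -2.2]
gripper_width: 0.342
```

Emit:
{"method": "move_arm", "body": {"steps": [-1,0,0,-0.2,0,0,0,-1,0,0,0,0,0,0]}}

```text
t: 14.55
eef_pos: [0.5364, -0.3201, 0.2447]
tool_rot: [0.0, 0.096, 0.995, -0.0]
contact_force: [-0.1, -0.6, 2.4]
gripper_width: 0.339
```

Emit:
{"method": "move_arm", "body": {"steps": [-1,0,0,-0.15,0,0,0,-1,0,0,0,0,0,0]}}

```text
t: 14.75
eef_pos: [0.5365, -0.3201, 0.2435]
tool_rot: [0.001, 0.096, 0.995, -0.0]
contact_force: [-0.1, 0.5, 4.9]
gripper_width: 0.342
```

Emit:
{"method": "move_arm", "body": {"steps": [-1,0,0,-0.1,0,0,0,-1,0,0,0,0,0,0]}}

```text
t: 14.95
eef_pos: [0.5366, -0.3202, 0.2433]
tool_rot: [0.001, 0.096, 0.995, -0.0]
contact_force: [-1.4, 1.6, 9.1]
gripper_width: 0.344
```

Emit:
{"method": "move_arm", "body": {"steps": [-1,0,0,-0.1,0,0,0,-1,0,0,0,0,0,0]}}

```text
t: 15.15
eef_pos: [0.5367, -0.3203, 0.2432]
tool_rot: [0.001, 0.096, 0.995, -0.0]
contact_force: [-2.3, 2.4, 13.8]
gripper_width: 0.341
```

Emit:
{"method": "move_arm", "body": {"steps": [-1,0,0,-0.07,0,0,0,-1,0,0,0,0,0,0]}}

```text
t: 15.35
eef_pos: [0.5369, -0.3203, 0.2431]
tool_rot: [0.001, 0.096, 0.995, -0.0]
contact_force: [-3.1, 2.5, 17.2]
gripper_width: 0.337
```

```bash
python3 - <<'E'
from h import *
o=status.get_obs();print(o["eef_pos"],o["contact_force"])
K=cv2.INTER_CUBIC
s=cam("side");w=cam("wrist")
a=cv2.resize(w["pixels"][195:255,280:345,::-1],None,fx=7,fy=7,interpolation=K)[:420]
b=cv2.resize(s["pixels"][382:427,375:410,::-1],None,fx=9.3333,fy=9.3333,interpolation=K)[:420]
b=np.clip((b.astype(float)-40)*1.2,0,255).astype(np.uint8)
cv2.imwrite("pics/z14.png",np.hstack([a,b]))
E
```

```text
[ 0.53689    -0.32029181  0.24313607] [-3.14153631  2.53850424 17.20590675]
```

View pics/z14.png

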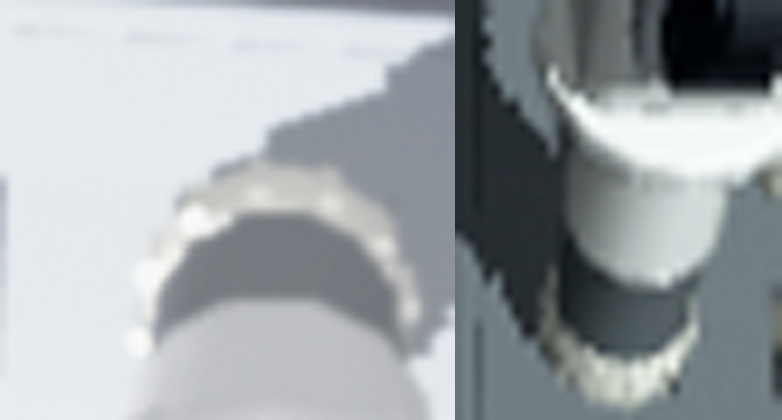

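Emit:
{"method": "move_arm", "body": {"steps": [-1,0,0,0.3,0,0,0,-1,0,0,0.5,0,0,0,-1,0,0,1,0,0,0,-1,0,0,2,0,0,0,-1,0,0,3.5,0,0,0,-1,0,0,3.5,0,0,0,-1,0,0,2,0,0,0,-1,0,0,0,0,0,0]}}

```text
t: 16.25
eef_pos: [0.5368, -0.3208, 0.3716]
tool_rot: [0.002, 0.096, 0.995, -0.001]
contact_force: [0.8, -0.3, -1.5]
gripper_width: 0.343
```

```bash
python3 - <<'E'
from h import *
o=status.get_obs();print(o["eef_pos"],o["contact_force"])
K=cv2.INTER_CUBIC
s=cam("side");w=cam("wrist");c=cam("scene")
a=cv2.resize(w["pixels"][180:280,260:360,::-1],None,fx=4,fy=4,interpolation=K)
b=cv2.resize(s["pixels"][300:450,340:440,::-1],None,fx=4,fy=4,interpolation=K)
e=cv2.resize(c["pixels"][100:250,150:250,::-1],None,fx=4,fy=4,interpolation=K)
cv2.imwrite("pics/z15.png",np.hstack([b,e])); cv2.imwrite("pics/w15.png",a)
E
```

```text
[ 0.53677521 -0.3207909   0.37158511] [ 0.78327382 -0.3219021  -1.46015246]
```

View pics/z15.png

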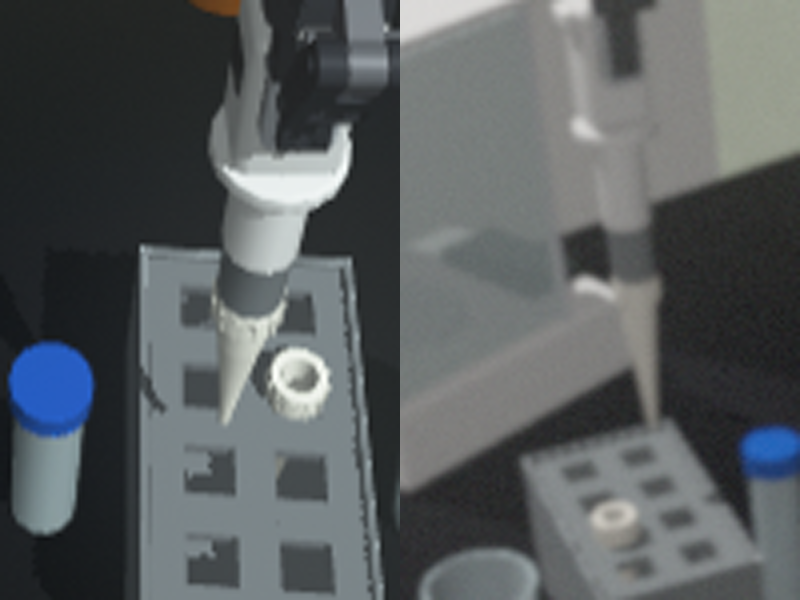

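View pics/w15.png

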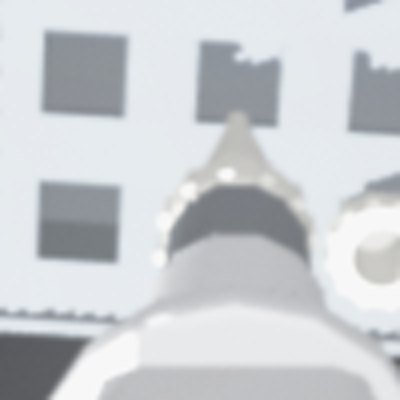

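Emit:
{"method": "move_arm", "body": {"steps": [-1,0,0,4.7,0,0,0,-1,0,0,4.7,0,0,0,-1,-1.16,4.63,0,0,0,0,-1,-1.16,4.63,0,0,0,0,-1,-1.16,4.63,0,0,0,0,-1,-1.16,4.63,0,0,0,0,-1,-1.16,4.63,0,0,0,0,-1,-1.16,4.63,0,0,0,0]}}

```text
t: 17.2
eef_pos: [0.465, -0.0404, 0.4601]
tool_rot: [-0.002, 0.096, 0.995, -0.0]
contact_force: [1.5, 1.3, -1.3]
gripper_width: 0.339
```

Emit:
{"method": "move_arm", "body": {"steps": [-1,-1.16,4.63,0,0,0,0,-1,-1.16,4.63,0,0,0,0,-1,-1.16,4.63,0,0,0,0,-1,-1.16,4.63,0,0,0,0,-1,-1.16,4.6,0,0,0,0,-1,0,0,0,0,0,0,-1,0,0,0,0,0,0]}}

```text
t: 17.9
eef_pos: [0.4076, 0.1895, 0.4603]
tool_rot: [-0.001, 0.094, 0.996, -0.001]
contact_force: [0.4, -1.5, -1.8]
gripper_width: 0.342
```

Emit:
{"method": "move_arm", "body": {"steps": [-1,0.2,-0.2,0,0,0,0,-1,0,0,-4.5,0,0,0,-1,0,0,-4.5,0,0,0,-1,0,0,-4.5,0,0,0,-1,0,0,-3,0,0,0,-1,0,0,-1,0,0,0,-1,0,0,0,0,0,0,-1,0,0,0,0,0,0]}}

```text
t: 18.7
eef_pos: [0.4117, 0.187, 0.2886]
tool_rot: [0.001, 0.096, 0.995, 0.001]
contact_force: [0.9, 0.2, -0.8]
gripper_width: 0.345
```

```bash
python3 - <<'E'
from h import *
o=status.get_obs();print(o["eef_pos"],o["tool_rot"],o["contact_force"])
K=cv2.INTER_CUBIC
s=cam("side");w=cam("wrist")
cv2.imwrite("pics/w16.png",w["pixels"][:,:,::-1])
cv2.imwrite("pics/s16.png",cv2.resize(s["pixels"][100:280,200:380,::-1],None,fx=3.3,fy=3.3,interpolation=K))
E
```

```text
[0.41167192 0.18698184 0.28855732] [9.38180364e-04 9.64443131e-02 9.95337753e-01 6.10336003e-04] [ 0.93893954  0.23341289 -0.836714  ]
```

View pics/w16.png

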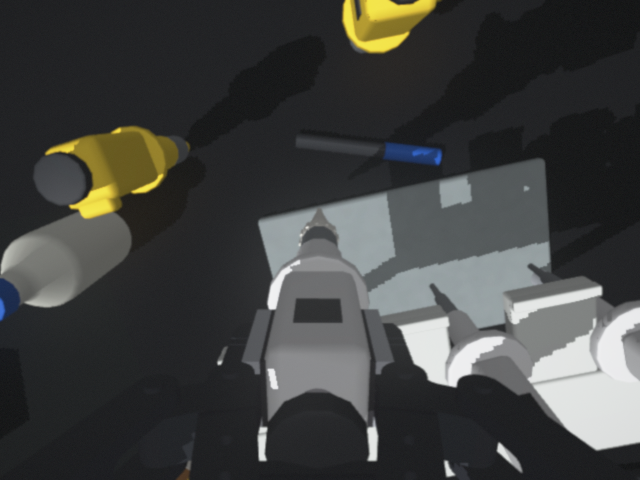

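View pics/s16.png

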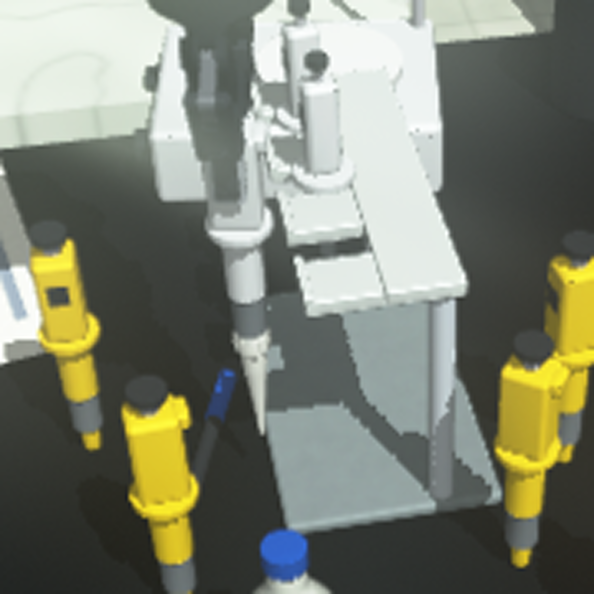

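Emit:
{"method": "move_arm", "body": {"steps": [-1,0,0.1,-0.3,0,0,0,-1,2.5,0,0,0,0,0,-1,2.5,0,0,0,0,0,-1,1.5,0,0,0,0,0,-1,0,0,0,0,0,0,-1,0,0,0,0,0,0]}}

```text
t: 19.4
eef_pos: [0.475, 0.1881, 0.284]
tool_rot: [-0.0, 0.096, 0.995, -0.0]
contact_force: [-0.1, 1.0, -2.9]
gripper_width: 0.337
```

```bash
python3 - <<'E'
from h import *
o=status.get_obs();print(o["eef_pos"],o["tool_rot"],o["contact_force"])
w=cam("wrist")
cv2.imwrite("pics/w17.png",w["pixels"][:,:,::-1])
E
```

```text
[0.4749916  0.18814676 0.28398545] [-4.65512203e-04  9.58225422e-02  9.95398323e-01 -5.10728811e-05] [-0.13378667  1.00945095 -2.8830669 ]
```

View pics/w17.png

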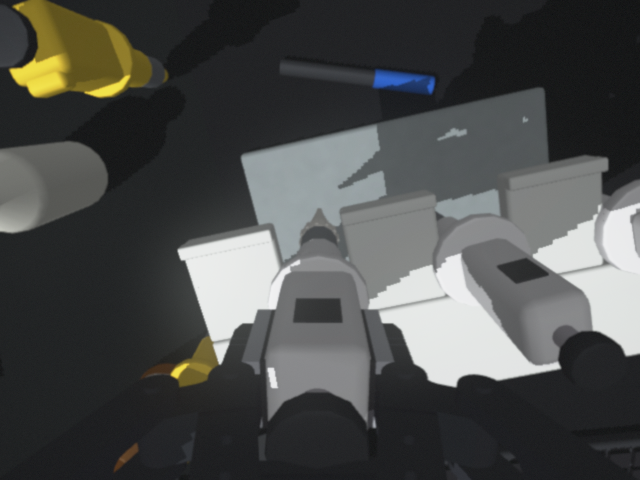

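Emit:
{"method": "move_arm", "body": {"steps": [-1,0.2,0,0,0,0,0,-1,0,0,-0.5,0,0,0,-1,0,0,-0.5,0,0,0,-1,0,0,-0.3,0,0,0,-1,0,0,0,0,0,0]}}

```text
t: 19.95
eef_pos: [0.477, 0.1878, 0.2703]
tool_rot: [-0.001, 0.096, 0.995, -0.0]
contact_force: [-0.3, -0.0, -2.2]
gripper_width: 0.339
```

Emit:
{"method": "move_arm", "body": {"steps": [-1,0,0,-0.2,0,0,0,-1,0,0,0,0,0,0]}}

```text
t: 20.15
eef_pos: [0.4775, 0.188, 0.269]
tool_rot: [-0.0, 0.096, 0.995, -0.0]
contact_force: [0.2, 0.6, -2.4]
gripper_width: 0.343
```

Emit:
{"method": "move_arm", "body": {"steps": [-1,0,0,-0.1,0,0,0,-1,0,0,0,0,0,0]}}

```text
t: 20.35
eef_pos: [0.4776, 0.1881, 0.2685]
tool_rot: [0.0, 0.096, 0.995, 0.0]
contact_force: [-0.4, -0.6, 2.5]
gripper_width: 0.341
```

Emit:
{"method": "move_arm", "body": {"steps": [-1,0,0,-0.05,0,0,0,-1,0,0,0,0,0,0]}}

```text
t: 20.55
eef_pos: [0.4777, 0.1881, 0.2684]
tool_rot: [0.0, 0.096, 0.995, 0.0]
contact_force: [-2.0, -0.5, 6.1]
gripper_width: 0.339
```

Emit:
{"method": "move_arm", "body": {"steps": [0.5,0,0,0.05,0,0,0,0.5,0,0,0,0,0,0,0.5,0,0,0,0,0,0,0.5,0,0,0,0,0,0,0.5,0,0,0,0,0,0]}}

```text
t: 21.05
eef_pos: [0.4775, 0.188, 0.268]
tool_rot: [-0.0, 0.096, 0.995, 0.0]
contact_force: [0.1, -0.4, -1.0]
gripper_width: 0.749
```

```bash
python3 - <<'E'
from h import *
o=status.get_obs();print(o["eef_pos"],o["gripper_width"],o["contact_force"])
w=cam("wrist")
cv2.imwrite("pics/w18.png",w["pixels"][:,:,::-1])
E
```

```text
[0.47751625 0.1880009  0.26802415] 0.7493179623615049 [ 0.14361059 -0.40188857 -0.97946106]
```

View pics/w18.png

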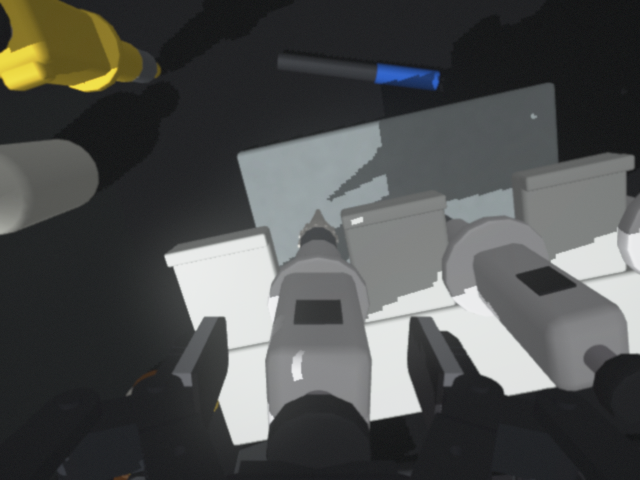

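Released, and the pipette hangs unmoved. Next I retreat straight up.

Emit:
{"method": "move_arm", "body": {"steps": [0.5,0,0,1.5,0,0,0,0.5,0,0,3,0,0,0,0.5,0,0,4,0,0,0,0.5,0,0,4.5,0,0,0,0.5,0,0,4.5,0,0,0,0.5,0,0,0,0,0,0,0.5,0,0,0,0,0,0]}}

```text
t: 21.8
eef_pos: [0.4778, 0.1882, 0.444]
tool_rot: [0.001, 0.096, 0.995, 0.001]
contact_force: [0.6, -0.4, -0.5]
gripper_width: 0.754
```

```bash
python3 - <<'E'
from h import *
o=status.get_obs();print(o["eef_pos"],o["gripper_width"],o["contact_force"],o["t"])
K=cv2.INTER_CUBIC
w=cam("wrist");s=cam("side");c=cam("scene")
cv2.imwrite("pics/w19.png",w["pixels"][:,:,::-1])
cv2.imwrite("pics/s19.png",cv2.resize(s["pixels"][100:250,200:400,::-1],None,fx=4,fy=4,interpolation=K))
cv2.imwrite("pics/c19.png",c["pixels"][:,:,::-1])
E
```

```text
[0.47779336 0.18823736 0.444025  ] 0.7536623613099002 [ 0.55134002 -0.38840948 -0.54584501] 21.8
```

View pics/w19.png

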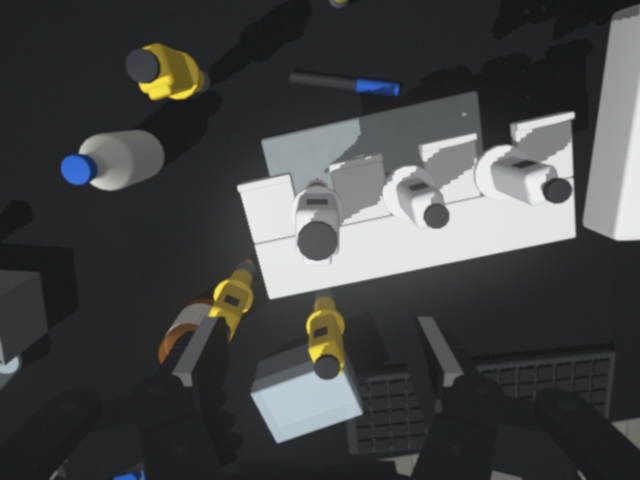

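View pics/s19.png

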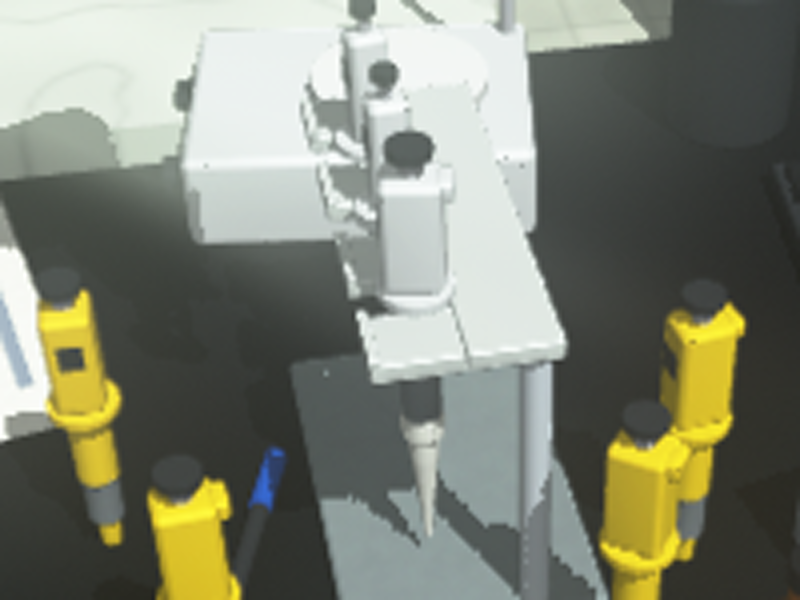

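View pics/c19.png

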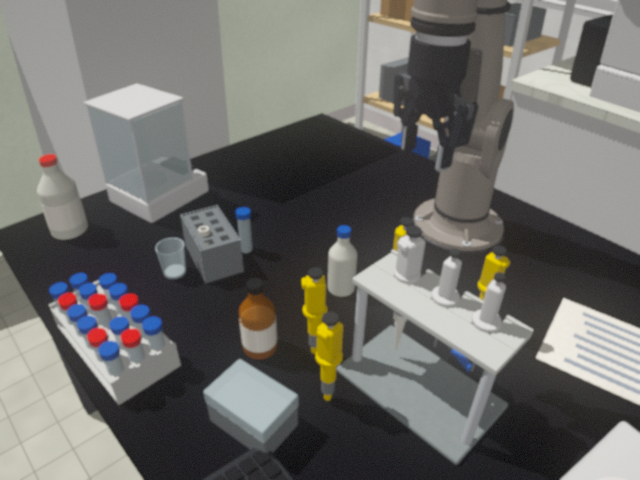

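The pipette hangs in its own place with the tip on (side crop: tip from (420,430) to (430,540)). The other tip is still in the rack at scene (203,230), and nothing else has moved. I'm handing in.

```bash
python3 -c "
from station import order; print(order.hand_in())"
```

```text
the job is handed in; nothing more can be done
None
```

I took the large white pipette from the stand's −y place by its handle and pressed it down onto the tip nearest the robot's side of the rack. I then lifted the tip out and hung the pipette, tip on, back in the same place. The job was handed in at about 22 s of the 61 s allowed.

**Fitting the tip:** the final push read about 17 N (roughly 19 N allowing for the pipette's weight). The height barely changed over the last few steps, and the nose end stood at about 75 mm, the fully-home height. After lifting, the pictures showed the tip's rim against the sleeve.

**Last checks:** the final pictures show the pipette hanging upright and released, with the tip on its nose. The other tip is still in the rack. By eye, the slim pipettes, bottles, beaker, tube and marker are where they were, and the gripper is clear of everything.

**Disagreement:** before the fit, my first readings from the scene and side cameras differed from the wrist camera by about 5 mm in y. I re-measured with the side and wrist views and moved 1 mm in x and 3 mm in y. After that the nose went in without resistance.

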